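Take down a bedding press and set each part in its holder

ROBOT

A 7-joint arm with a two-finger parallel gripper is mounted at the origin on a cart in front of the work surface, level with it; the furniture and walls round the work are solid. World frame = base frame: x ahead of the robot, y to its left, z up, the work surface at z = 0. Lengths are in mm, angles in rad, forces in N, time in s.
With the tool pointing down it reaches from about 425 to 950 mm from the base axis. Payload 4.7 kg.
Tool frame: the origin (TCP) lies on the mounting face of the last link; the fingertips stand 173 mm ahead of it and the grasp point (between the pads) lies 155 mm ahead of it; y points along the fingers, z is the direction in which the jaws open and shut, and the axes are right-handed (so a half turn about y gives the same grasp; the last joint's range is limited). The gripper opens to 85 mm and grips with 20 to 120 N. Pads are 22 mm wide; open, the fingers measure 114 mm over their backs; the gripper's body (76 mm by 85 mm) begins 54 mm behind the grasp point. The pads swing forward as they close: fully open they stand 13 mm farther back than shut.
Start: joints at [-1.227, 0.469, -0.049, 1.532, 0.024, 1.141, -0.082], TCP at [245.815, 628.654, 404.735] pointing down, gripper open.
Joint ranges: [-2.59, 2.59], [-0.33, 1.99], [-1.39, 1.29], [0.1, 2.45], [-1.04, 4.18], [0.21, 1.99], [-2.66, 2.66]. Speed limits (rad/s): [2.57, 2.57, 3.14, 3.14, 3.14, 3.14, 3.14].

INTERFACE

Orientations are given as a unit quaternion [x, y, z, w].
In Python, from bench import env gives the robot as it stands.
- The arm moves only by the shell command python3 -m jog 'ROWS'. ROWS is a JSON object of lists of equal length, an entry for each row: "twist": the turn, a rotation vector about the tool's x, y, z each as a share of 60 degrees, from -1 to 1, a list of three; "slide": the shift along the tool's x, y, z each as a share of 0.15 m, from -1 to 1, a list of three; "claw": the finger opening in mm, from 0 to 85.4. In form: {"twist": [[ax, ay, az], ...], "slide": [[x, y, z], ...], "claw": [claw, ...]}. A call has 1 to 20 rows; each row shifts and turns the commanded pose from where the row before left it, along the tool's axes as they then stand; what a row does not reach is not made up. A row lasts 1/8 s, in which the tool goes at most 62.5 mm and 10.7 degrees, less where a joint would pass 70% of its speed; a pose out of reach is approached as far as the arm can. A call with a number of a shift or a turn outside -1 to 1 is refused whole. A call with a gripper value outside its range is refused whole. The fingers move at their own pace and stop on an object; the grip force is fixed at half the most. Time passes only in rows, so rows that do not move let the fingers close. It gives the time, the measured TCP pose, the force and the opening at its end, in the units of the state.
- env.sense(): the state, without advancing time (a new reading comes with each control period).
- env.snapshot(name): name is "scene" or "top"; returns the picture (480x640x3 uint8, red, green, blue); there is no depth.
- env.camera_params(name): a dict with "fx", "fy", "cx", "cy" (pixels), "k1" (the pictures are not rectified: a ray, as slopes to the right and down, at radius r is drawn at 1 + k1 r^2 times it, then the intrinsics apply), "R" (3x3) and "t" (3): a world point X has camera coordinates R X + t. Camera axes: x right, y down, z forward; pixel columns grow to the right and rows downward; lengths in mm; the calibration is good to about 2 mm. A picture is of the moment at which its call begins. camera_params takes no time and is no camera call.
- env.sign_off(): hands the job in, once; it reports no verdict.
Trained networks look in the newest picture that a camera, given by its name, has taken for a name from the list of things; names that differ only in an ending like _2 or _b are one class to them, and where a whole thing is asked for, a point or a joint stands for the part that bears it (a point fixed in the world has none). Each returns a list of dicts, best first, with "score" (0 to 1); they miss things now and then, are a little off and sometimes report something else, mostly with a low value. They report only what shows in the picture. A call takes as long as a camera call. They do not tell look-alikes from the thing itself.
- env.search_frame(camera, name): "centre" ([x, y, z] in mm, in world coordinates, good to about 4 mm: the middle of the surface that is visible of it).
- env.regions_of(camera, name): "region" (480x640 bool, what is visible of it).
The state is a dict: "time": time; "joints": joint angles; "qvel": joint speeds; "effort": joint torques, N m; "tool_pos": TCP position; "eef_rot": TCP orientation; "ft_force": force on the tool from outside, world axes, zero at the start; "ft_torque": the same for the moment, N m; "gripper_width": finger opening in mm.
Only numpy, scipy, OpenCV 4.12 (cv2) and the standard library are available. Lean on these libraries where they do the work, as an engineer would, in place of code of your own. Each camera call takes 0.05 s, during which the arm holds its last target.

TASK

A moulded comb and its bare reed plate have bedded flat overnight under a steel bar and a weight. Take the press stack apart from the top down: stand the weight in the round wooden dish, lay the steel bar in the shortest holder, the black comb in the wooden trough, and the long zinc reed plate in the longest holder so that its ends bear on the two grey saddles. Set each part down gently, lying flat between the stops of its holder, let go of it, and leave the finished harmonica and the dropper bottle beside the work standing where they are.

Things in the scene. Friction and masses are not known exactly. Their poses are not given: they have to be found in the camera images.
- press_weight_mid (a point): Round dark steel press weight, 0.3 to 0.6 kg: body 48 mm diameter, 30 mm high, above it a neck and a grip knob of 25 mm diameter; 60 mm high in all. It stands loose on top of the stack, about half-way along the bar. The point is on its axis, 30 mm above its foot; the knob is the part 12 to 30 mm above this point: grasp it there, from above. z is up.
- press_bar_mid (a point): Plain ground steel bar, 20 x 120 x 16 mm, 0.26 kg, lying loose under the weight and on the comb. The point is its centre; y along its length, x across, z up. Grasp it across its 20 mm width; half-way along it is over its centre of mass.
- comb_mid (a point): Black moulded comb with a row of chambers, 25 x 152 x 14 mm, 0.045 kg, lying loose under the bar and on the reed plate. The point is its centre; y along its length, x across, z up. Grasp it across its 25 mm width.
- reed_plate_mid (a point): Die-cast zinc reed plate with slots, 19 x 190 x 5 mm, 0.06 kg, lowest of the stack; its ends show beyond the comb. It lies loose along a fixed steel rail 16 mm wide, 22 mm above the desk; beside the rail fingertips can reach 10 mm below the plate. Low stops stand 5 mm from its ends. The point is its centre; y along it, x across, z up. Grasp it across its 19 mm width.
- weight_dish_seat (a point): Round turned wooden dish for the weight, fixed, 91 mm diameter, 13 mm high. The point is the centre of its inner floor, 5 mm above the desk; the floor is 72 mm across, the rim rises 8 mm above it. z is up. Stood in the dish, the weight's point is 30 mm above this point. Behind it stands a fixed stack of wooden trays, 0.21 m high (x beyond 0.58 m, y from -0.18 to 0.11 m).
- bar_rest_seat (a point): Rest for the steel bar, fixed, the shortest of the three long holders (150 x 56 mm over all): two dark wooden yokes on a plywood foot, 98 mm clear between them for fingers. The point is the middle at the height of the seats (18 mm above the desk, 12 above the foot). Stops 6 mm high leave 34 (x) by 136 mm (y). y along its length, z up. Laid in, the bar's centre is 8 mm above this point.
- comb_trough_seat (a point): Wooden trough for the comb, fixed, middle in length of the three long holders (190 x 60 mm over all), cut through in the middle: 70 mm clear for fingers. The point is the middle at the height of the grey felt seat (16 mm above the desk, 10 above the foot). Walls 6 mm high leave 40 (x) by 168 mm (y). y along its length, z up. Laid in, the comb's centre is 7 mm above this point.
- plate_cradle_seat (a point): Riveting cradle for the reed plate, fixed, the longest holder (220 x 48 mm over all): two grey saddles on an aluminium strip, 152 mm clear between them, bridged by the plate. The point is the middle at the height of the seats (20 mm above the desk, 14 above the strip). Stops 6 mm high leave 34 (x) by 206 mm (y). y along its length, z up. Laid in, the plate's centre is 3 mm above this point.
- finished_harmonica: Bystander: finished harmonica with grey covers, 26 x 122 x 34 mm, standing loose on its black mouth rail on the orange work mat at the right. Origin at the centre of its underside, y along its length. Leave it alone.
- dropper_bottle: Bystander: small clear plastic dropper bottle, 25 mm diameter, 84 mm high, standing loose on the desk at the left. Origin at the centre of its underside. Leave it alone.
Things that resemble listed ones, but are neither listed nor needed, are in the scene too. What is shaped like the part that bears press_weight_mid but white or yellow is not meant.

How it is judged (in metres and radians):
On the way, in this order (a step that is already met when the one before it is completed fails the run):
1. the weight rests level in the round dish, let go (horizontal distance between press_weight_mid and weight_dish_seat below 0.014 m and z of press_weight_mid in the frame of weight_dish_seat between 0.027 and 0.033 m and angle between press_weight_mid's own z axis and vertical below 0.06 rad and contact force between the fingers and press_weight below 0.1 N), for 0.2 s.
2. the press bar rests level in the shortest rest, let go (horizontal distance between press_bar_mid and bar_rest_seat below 0.012 m and z of press_bar_mid in the frame of bar_rest_seat between 0.005 and 0.011 m and angle between press_bar_mid's own z axis and vertical below 0.06 rad and angle between the y axis of press_bar_mid and the y axis of bar_rest_seat, either way round below 0.15 rad and contact force between the fingers and press_bar below 0.1 N), for 0.2 s.
3. the comb rests level in the wooden trough, let go (horizontal distance between comb_mid and comb_trough_seat below 0.012 m and z of comb_mid in the frame of comb_trough_seat between 0.00375 and 0.00975 m and angle between comb_mid's own z axis and vertical below 0.06 rad and angle between the y axis of comb_mid and the y axis of comb_trough_seat, either way round below 0.15 rad and contact force between the fingers and comb below 0.1 N), for 0.2 s.
4. the reed plate rests level in the longest cradle, let go (horizontal distance between reed_plate_mid and plate_cradle_seat below 0.012 m and z of reed_plate_mid in the frame of plate_cradle_seat between -0.0004 and 0.0056 m and angle between reed_plate_mid's own z axis and vertical below 0.06 rad and angle between the y axis of reed_plate_mid and the y axis of plate_cradle_seat, either way round below 0.15 rad and contact force between the fingers and reed_plate below 0.1 N), for 0.2 s.
At the end, for the whole second after the job is handed in: The weight stands upright in the dish, its axis within 14 mm of the dish's centre; bar, comb and reed plate each lie flat (within 3.4 degrees, height within 3 mm) in their own holder, centre within 12 mm of the holder's centre and lengthwise within 8.6 degrees; all four released and at rest (all of step 1 and all of step 2 and all of step 3 and all of step 4 and linear speed of each of press_weight, press_bar, comb, reed_plate below 0.02 m/s); the robot touches nothing.
It fails at once if the finished harmonica or the dropper bottle is knocked over or shifted by more than 25 mm (distance of any of finished_harmonica, dropper_bottle from where it was at the start of the episode above 0.025 m or angle between any of finished_harmonica, dropper_bottle's own z axis and vertical above 0.5 rad).
It fails at once if a part is dropped into its holder from more than about 25 mm ((horizontal distance between press_weight_mid and weight_dish_seat below 0.05 m and z of press_weight_mid in the frame of weight_dish_seat below 0.042 m and linear speed of press_weight above 0.7 m/s) or (horizontal distance between press_bar_mid and bar_rest_seat below 0.05 m and z of press_bar_mid in the frame of bar_rest_seat below 0.02 m and linear speed of press_bar above 0.7 m/s) or (horizontal distance between comb_mid and comb_trough_seat below 0.05 m and z of comb_mid in the frame of comb_trough_seat below 0.01875 m and linear speed of comb above 0.7 m/s) or (horizontal distance between reed_plate_mid and plate_cradle_seat below 0.05 m and z of reed_plate_mid in the frame of plate_cradle_seat below 0.0146 m and linear speed of reed_plate above 0.7 m/s)).
It also fails if it takes over 120 s, if anything falls off the work surface, if the arm or the gripper's body presses on something with over 40 N, if the wrist force passes 120 N, or if a joint passes its speed limit or range.

## Working session

There is one attempt and no reset: what is moved stays moved. The work goes in short steps, Python scripts to look and compute and a shell command to move; the robot and the scene stay as the last step left them, time stands still between calls to the robot, and variables do not carry over. Pictures are saved under pics/ and viewed, and the job is handed in when it is done.

```bash
ls; mkdir -p pics
python3 - <<'E'
from bench import env
import cv2,numpy as np
s=env.sense()
for k,v in s.items(): print(k,np.round(v,3))
for n in("scene","top"):
    im=env.snapshot(n); cv2.imwrite(f"pics/{n}0.png",im[:,:,::-1]); 
    p=env.camera_params(n); print(n,{k:np.round(v,4).tolist() for k,v in p.items()})
E
```

```text
pics
time 0.0
joints [-1.227  0.469 -0.049  1.534  0.024  1.141 -0.082]
qvel [ 0.001 -0.001 -0.001 -0.     0.001  0.    -0.002]
effort [-0.0000e+00 -5.1029e+01 -4.7000e-02 -2.3771e+01  1.1000e-02  7.0000e-03
 -0.0000e+00]
tool_pos [245.727 628.412 403.67 ]
eef_rot [ 0.696 -0.131  0.131 -0.694]
ft_force [-0.091  0.554  0.026]
ft_torque [-0.021  0.016  0.049]
gripper_width 85.392
scene {'fx': 610.0549, 'fy': 610.0549, 'cx': 331.5479, 'cy': 234.596, 'k1': -0.0463, 'R': [[0.4789, -0.8779, 0.006], [-0.6189, -0.3424, -0.7069], [0.6226, 0.3348, -0.7073]], 't': [-443.0551, 326.7248, 1290.8696]}
top {'fx': 480.339, 'fy': 480.339, 'cx': 320.8117, 'cy': 238.0489, 'k1': -0.0704, 'R': [[0.0154, -0.9999, 0.0023], [-0.9922, -0.0156, -0.1235], [0.1236, -0.0004, -0.9923]], 't': [-208.4209, 564.2848, 1203.5752]}
```

View pics/scene0.png

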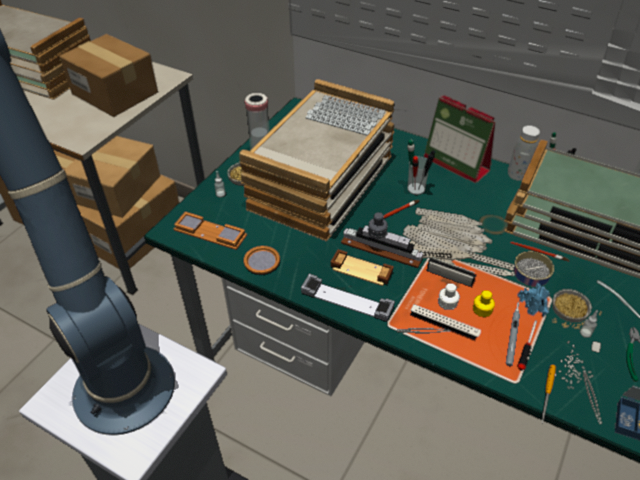

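View pics/top0.png

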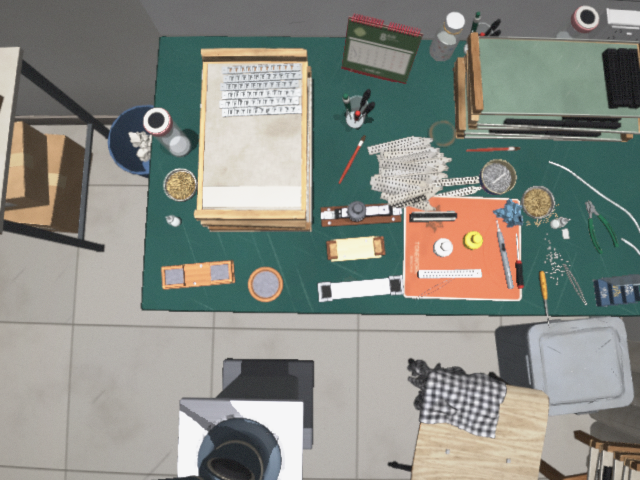

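Both views show the layout. In the top view the stack with its weight is at (357,212), the bar rest at (356,248), the cradle at (360,288), the dish at (265,284) and the felt trough at (198,275). The harmonica is at (433,216) and the bottle at (172,220).

```bash
cat > h.py <<'E'
from bench import env
import cv2,numpy as np
from scipy.spatial.transform import Rotation as Rot
from scipy.optimize import least_squares
def proj(cam,X):
    p=env.camera_params(cam);R=np.array(p["R"]);t=np.array(p["t"])
    X=np.atleast_2d(X).astype(float);c=X@R.T+t
    a=c[:,:2]/c[:,2:];r2=(a**2).sum(1,keepdims=True);a=a*(1+p["k1"]*r2)
    return a*[p["fx"],p["fy"]]+[p["cx"],p["cy"]]
def ray(cam,uv):
    p=env.camera_params(cam);R=np.array(p["R"]);t=np.array(p["t"])
    d=(np.atleast_2d(uv).astype(float)-[p["cx"],p["cy"]])/[p["fx"],p["fy"]]
    a=d.copy()
    for _ in range(20): a=d/(1+p["k1"]*(a**2).sum(1,keepdims=True))
    v=np.c_[a,np.ones(len(a))]@R
    return -R.T@t,v
def onz(cam,uv,z):
    o,v=ray(cam,uv);s=(z-o[2])/v[:,2];return o+s[:,None]*v
def crop(im,x0,y0,x1,y1,k,name):
    c=cv2.resize(im[y0:y1,x0:x1],None,fx=k,fy=k,interpolation=cv2.INTER_CUBIC);cv2.imwrite("pics/"+name,c[:,:,::-1])
def st():
    s=env.sense();R=Rot.from_quat(s["eef_rot"]).as_matrix();return s,np.array(s["tool_pos"]),R
def plan(target_grasp,axdir):
    """grasp point target (world), jaw dir angle: tool y = -Z, tool z along axdir(world xy) . print twist(deg vec) & slide"""
    s,p,R=st()
    y=np.array([0,0,-1.]);best=None
    for sg in(1,-1):
        z=sg*np.array([*axdir,0.]);z/=np.linalg.norm(z);x=np.cross(y,z)
        Rt=np.c_[x,y,z];rv=Rot.from_matrix(R.T@Rt).as_rotvec()
        if best is None or np.linalg.norm(rv)<np.linalg.norm(best[1]):best=(Rt,rv)
    Rt,rv=best
    tcp=np.array(target_grasp)-155*Rt[:,1]
    d=tcp-p
    print("t",s["time"],"tcp",p.round(1),"grip",round(s["gripper_width"],1),"F",np.round(s["ft_force"],1))
    print("tool y",R[:,1].round(3),"tool z",R[:,2].round(3))
    print("turn deg",np.degrees(rv).round(2),"share",(np.degrees(rv)/60).round(4))
    print("shift world",d.round(1),"in target-tool axes mm",(Rt.T@d).round(1),"now-axes",(R.T@d).round(1),"shares(target axes)",(Rt.T@d/150).round(4))
E
python3 - <<'E'
from h import *
names="press_weight_mid press_bar_mid comb_mid reed_plate_mid weight_dish_seat bar_rest_seat comb_trough_seat plate_cradle_seat finished_harmonica dropper_bottle".split()
ims={c:env.snapshot(c) for c in("scene","top")}
for n in names:
    for c in("scene","top"):
        print(n,c,[(np.round(d["centre"],1).tolist(),round(d["score"],2),proj(c,d["centre"])[0].round(0).tolist()) for d in env.search_frame(c,n)[:3]])
crop(ims["top"],300,180,480,315,4.4,"topcrop.png")
crop(ims["top"],130,180,310,315,4.4,"topcrop2.png")
crop(ims["scene"],290,200,450,320,5,"sccrop.png")
crop(ims["scene"],160,150,320,280,5,"sccrop2.png")
E
```

```text
press_weight_mid scene [([624.2, -292.4, 89.5], 0.93, [377.0, 225.0]), ([561.1, -599.0, 32.9], 0.81, [482.0, 304.0]), ([540.8, -520.6, 30.9], 0.63, [448.0, 298.0])]
press_weight_mid top [([568.5, -591.4, 37.3], 0.87, [472.0, 240.0]), ([625.4, -285.7, 85.6], 0.78, [356.0, 213.0]), ([550.6, -512.2, 33.8], 0.68, [441.0, 246.0])]
press_bar_mid scene [([631.5, -336.1, 58.9], 0.8, [393.0, 238.0])]
press_bar_mid top [([636.2, -337.7, 51.2], 0.77, [375.0, 212.0])]
comb_mid scene [([627.0, -318.4, 34.8], 0.67, [385.0, 244.0]), ([631.4, -337.4, 57.1], 0.62, [394.0, 239.0])]
comb_mid top [([632.2, -263.7, 38.3], 0.48, [346.0, 213.0])]
reed_plate_mid scene [([635.0, -277.4, 29.0], 0.47, [372.0, 238.0])]
reed_plate_mid top [([633.5, -483.7, 34.6], 0.73, [430.0, 215.0]), ([637.0, -228.7, 27.8], 0.49, [332.0, 212.0])]
weight_dish_seat scene [([448.2, -55.0, 8.6], 0.93, [261.0, 259.0]), ([623.8, -290.9, 87.2], 0.24, [376.0, 226.0])]
weight_dish_seat top [([450.0, -50.4, 7.4], 0.58, [263.0, 283.0])]
bar_rest_seat scene [([540.7, -290.8, 10.2], 0.75, [360.0, 268.0])]
bar_rest_seat top [([549.1, -290.0, 3.1], 0.65, [355.0, 247.0]), ([634.3, -484.8, 30.9], 0.31, [430.0, 215.0])]
comb_trough_seat scene [([470.4, 118.0, 16.5], 0.95, [210.0, 228.0])]
comb_trough_seat top [([468.9, 123.6, 13.5], 0.93, [196.0, 275.0])]
plate_cradle_seat scene [([439.3, -298.8, 3.3], 0.56, [344.0, 299.0])]
plate_cradle_seat top [([440.7, -307.4, 6.8], 0.96, [361.0, 288.0])]
finished_harmonica scene [([621.5, -495.4, 29.6], 0.77, [450.0, 272.0])]
finished_harmonica top [([633.3, -487.8, 33.0], 0.95, [432.0, 215.0])]
dropper_bottle scene [([604.0, 184.6, 34.4], 0.53, [219.0, 187.0])]
dropper_bottle top [([607.6, 187.8, 41.2], 0.66, [172.0, 220.0])]
```

View pics/topcrop.png

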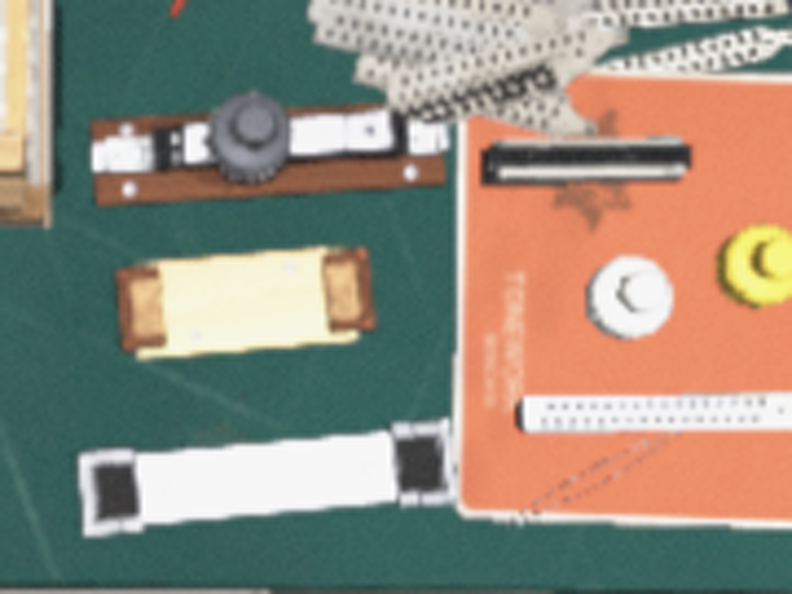

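View pics/topcrop2.png

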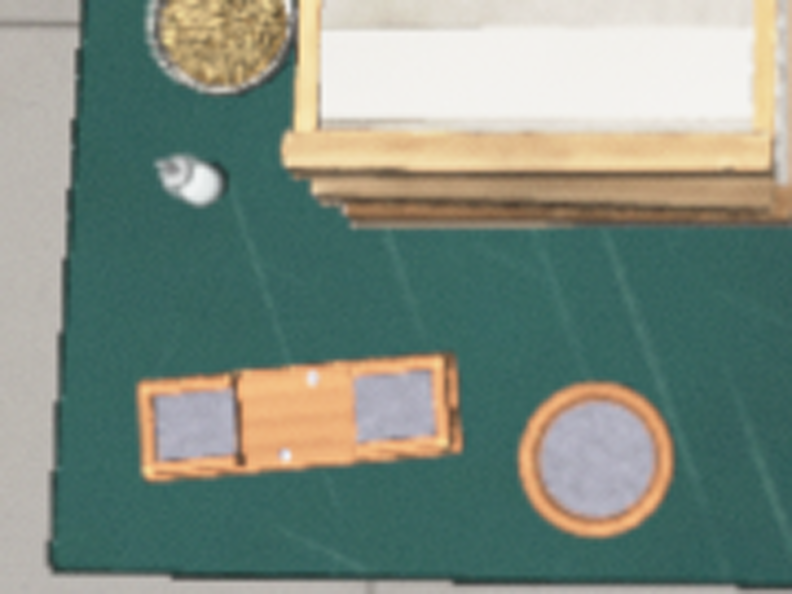

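View pics/sccrop.png

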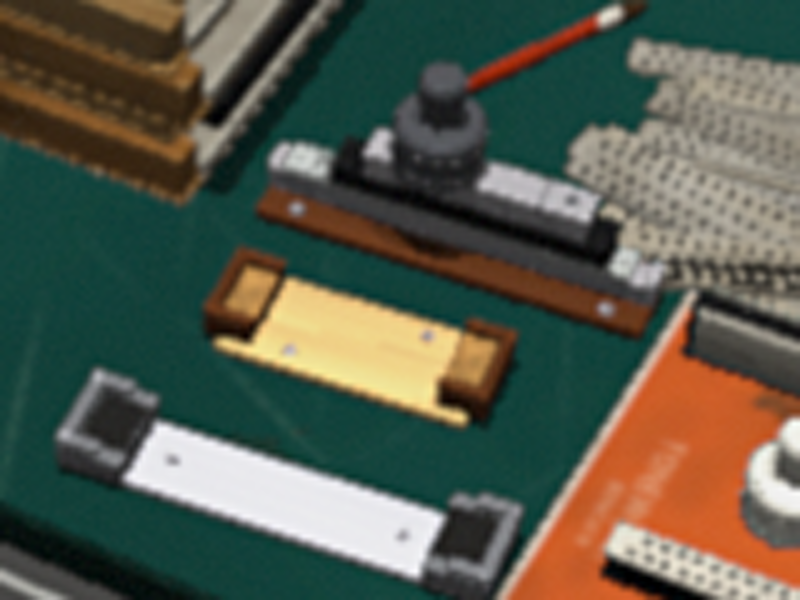

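View pics/sccrop2.png

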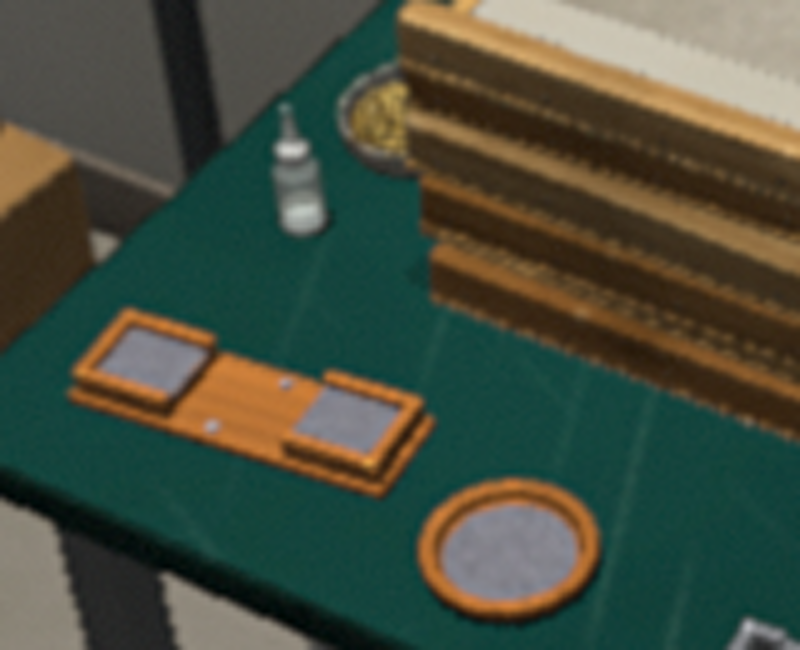

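```bash
cat > fit.py <<'E'
from h import *
def T(x,y,k=4.4,x0=300,y0=180): return ((x+.5)/k-.5+x0,(y+.5)/k-.5+y0)
def T2(x,y): return T(x,y,4.4,130,180)
def S(x,y): return T(x,y,5,290,200)
def S2(x,y): return T(x,y,5,160,150)
def fit(L,W,z,top,sc,g,msg=""):
    """corners order: (+y,+x),( -y,+x),(-y,-x),(+y,-x) ; None to skip"""
    loc=np.array([[W/2,L/2],[W/2,-L/2],[-W/2,-L/2],[-W/2,L/2]])
    obs=[("top",i,p) for i,p in enumerate(top) if p]+[("scene",i,p) for i,p in enumerate(sc) if p]
    def f(q,o=obs):
        c,s=np.cos(q[2]),np.sin(q[2]);P=loc@np.array([[c,s],[-s,c]])+q[:2]
        P=np.c_[P,np.full(4,z)]
        return np.concatenate([proj(cam,P[i])[0]-p for cam,i,p in o])
    for nm,o in(("both",obs),("top",[a for a in obs if a[0]=="top"]),("scene",[a for a in obs if a[0]=="scene"])):
        if len(o)<2: continue
        r=least_squares(f,g,args=(o,),x_scale=[10,10,.1]);q=r.x
        print(msg,nm,q[:2].round(1),"yaw deg",np.degrees(q[2]).round(2),"rms px",np.sqrt((r.fun**2).mean()).round(2))
E
python3 - <<'E'
from fit import *
fit(150,48,24,[T(118,269),T(368,249),T(376,327),T(124,349)],[S(238,248),S(516,327),None,None],[545,-290,0],"barrest")
fit(220,48,26,[T(79,455),T(446,420),T(452,500),T(84,536)],[S(98,370),S(522,500),S(482,562),S(58,437)],[440,-300,0],"cradle")
fit(190,60,22,[T2(137,383),T2(446,354),T2(450,450),T2(146,480)],[S2(128,310),S2(424,400),S2(372,468),S2(72,374)],[470,120,0],"trough")
print("dish top",onz("top",[T2(597,459)],13), onz("top",[T2(597,459)],5))
print("dish sc",onz("scene",[S2(509,545)],13),onz("scene",[S2(511,552)],5))
print("knob top",onz("top",[T(257,115)],117),"sc",onz("scene",[S(445,77)],117))
print("shoulder: ",onz("top",[T(250,127)],87))
for c in("top","scene"):
    for n in("press_weight_mid",):
        for d in env.regions_of(c,n)[:3]:
            m=d["region"];ys,xs=np.nonzero(m);print(c,n,d["score"],xs.mean().round(1),ys.mean().round(1),xs.min(),xs.max(),ys.min(),ys.max())
# rail base corners, z unknown; stack plate ends
# plate top z=27: ends
fit(190,19,27,[T(92,140),T(447,124),None,T(92,172)],[S(281,143),None,S(660,285),S(268,167)],[630,-290,0],"plate")
fit(120,20,57,[None,T(393,115),T(393,151),None],[None,S(600,197),S(588,220),None],[630,-290,0.05],"bar")
E
```

```text
barrest both [ 545.7 -290.8] yaw deg 5.97 rms px 0.34
barrest top [ 545.7 -290.6] yaw deg 5.66 rms px 0.2
barrest scene [ 545.6 -291.7] yaw deg 7.21 rms px 0.32
cradle both [ 441.9 -303.2] yaw deg 6.52 rms px 1.06
cradle top [ 440.4 -302.3] yaw deg 6.22 rms px 0.6
cradle scene [ 443.7 -303.7] yaw deg 6.91 rms px 1.16
trough both [469.4 121. ] yaw deg 6.04 rms px 1.17
trough top [469.3 121.4] yaw deg 6.45 rms px 1.09
trough scene [469.3 120.4] yaw deg 5.43 rms px 1.19
dish top [[447.84182455 -57.26619837  13.        ]] [[448.05564026 -56.35955491   5.        ]]
dish sc [[447.46123197 -58.57663325  13.        ]] [[449.80178992 -57.53250908   5.        ]]
knob top [[ 637.77538246 -288.79648114  117.        ]] sc [[ 633.2696187  -290.72573552  117.        ]]
shoulder:  [[ 636.63940073 -287.20915968   87.        ]]
top press_weight_mid 0.72 471.6 240.1 462 482 232 248
top press_weight_mid 0.68 356.1 211.0 347 365 201 221
top press_weight_mid 0.61 442.3 247.4 433 452 238 256
scene press_weight_mid 0.87 448.7 297.5 438 459 284 309
scene press_weight_mid 0.76 483.4 304.7 473 493 291 317
scene press_weight_mid 0.59 359.8 268.3 330 390 251 283
plate both [ 635.8 -302.3] yaw deg 4.86 rms px 3.04
plate top [ 635.  -300.1] yaw deg 3.17 rms px 2.83
plate scene [ 635.9 -304.7] yaw deg 7.37 rms px 2.88
bar both [ 638.7 -313. ] yaw deg 2.16 rms px 0.34
bar top [ 640.3 -312.7] yaw deg -0.12 rms px 0.17
bar scene [ 637.3 -313.3] yaw deg 4.66 rms px 0.23
```

Run:
```python
from h import *
plan([450,-60,245],[1,0])
plan([636,-290,175],[1,0])
```

```text
t 1.3 tcp [245.8 628.7 404.7] grip 85.6 F [ 0.4 -0.3  0.1]
tool y [-0.  0. -1.] tool z [0.364 0.931 0.   ]
turn deg [-0.   68.64 -0.  ] share [-0.0000e+00  1.1441e+00 -1.0000e-04]
shift world [ 204.2 -688.7   -4.7] in target-tool axes mm [688.7   4.7 204.2] now-axes [ 441.     4.7 -567. ] shares(target axes) [4.5911 0.0316 1.3613]
t 1.3 tcp [245.8 628.7 404.7] grip 85.6 F [ 0.4 -0.3  0.1]
tool y [-0.  0. -1.] tool z [0.364 0.931 0.   ]
turn deg [-0.   68.64 -0.  ] share [-0.0000e+00  1.1441e+00 -1.0000e-04]
shift world [ 390.2 -918.7  -74.7] in target-tool axes mm [918.7  74.7 390.2] now-axes [ 698.    74.7 -713.5] shares(target axes) [6.1244 0.4982 2.6013]
```

```bash
python3 -m jog '{"twist":[[0,0.1634,0],[0,0.1634,0],[0,0.1634,0],[0,0.1634,0],[0,0.1634,0],[0,0.1634,0],[0,0.1634,0]],"slide":[[0,0,0],[0,0,0],[0,0,0],[0,0,0],[0,0,0],[0,0,0],[0,0,0]],"claw":[85,85,85,85,85,85,85]}'
python3 - <<'E'
from h import *
plan([450,-60,245],[1,0])
E
```

```text
time: 2.17
tool_pos: [245.7, 628.7, 404.8]
eef_rot: [-0.499, 0.501, -0.501, 0.499]
ft_force: [0.2, 0.3, -0.5]
gripper_width: 85.1
t 2.175 tcp [245.7 628.7 404.8] grip 85.1 F [ 0.2  0.3 -0.5]
tool y [-0.  0. -1.] tool z [ 1.    -0.005 -0.   ]
turn deg [ 0.   -0.31 -0.01] share [ 0.0001 -0.0051 -0.0002]
shift world [ 204.3 -688.7   -4.8] in target-tool axes mm [688.7   4.8 204.3] now-axes [687.6   4.6 207.9] shares(target axes) [4.5912 0.0318 1.3617]
```

```bash
python3 -m jog '{"twist":[[0,0,0],[0,0,0],[0,0,0],[0,0,0],[0,0,0],[0,0,0],[0,0,0],[0,0,0],[0,0,0],[0,0,0],[0,0,0],[0,0,0],[0,0,0],[0,0,0]],"slide":[[0.2,0,0.06],[0.33,0,0.1],[0.35,0,0.1],[0.35,0,0.1],[0.35,0,0.1],[0.35,0,0.1],[0.35,0,0.1],[0.35,0,0.1],[0.35,0,0.1],[0.35,0,0.1],[0.35,0,0.1],[0.35,0,0.1],[0.35,0,0.1],[0.2,0,0.06]],"claw":[85,85,85,85,85,85,85,85,85,85,85,85,85,85]}'
python3 - <<'E'
from h import *
plan([636,-290,175],[1,0])
E
```

```text
time: 3.92
tool_pos: [444.1, -61.1, 405.2]
eef_rot: [0.499, -0.5, 0.501, -0.5]
ft_force: [-0.4, 1.0, -0.1]
gripper_width: 85.3
t 3.925 tcp [444.1 -61.1 405.2] grip 85.3 F [-0.4  1.  -0.1]
tool y [ 0.001  0.    -1.   ] tool z [ 1.    -0.003  0.001]
turn deg [-0.08 -0.18 -0.  ] share [-0.0013 -0.003  -0.0001]
shift world [ 191.9 -228.9  -75.2] in target-tool axes mm [228.9  75.2 191.9] now-axes [228.3  75.4 192.5] shares(target axes) [1.5259 0.5013 1.2793]
```

```bash
python3 -m jog '{"twist":[[0,0,0],[0,0,0],[0,0,0],[0,0,0],[0,0,0],[0,0,0],[0,0,0],[0,0,0],[0,0,0]],"slide":[[0.35,0,0.1],[0.38,0,0.1],[0.35,0,0.2],[0.28,0.05,0.3],[0.16,0.1,0.3],[0,0.15,0.2],[0,0.15,0.08],[0,0.05,0],[0,0,0]],"claw":[85,85,85,85,85,80,70,60,60]}'
python3 - <<'E'
from h import *
plan([636,-290,109],[1,0])
for c in("scene","top"):
    im=env.snapshot(c)
    if c=="scene": crop(im,290,120,450,260,5,"s1.png")
    else: crop(im,300,150,460,270,5,"t1.png")
E
```

```text
time: 5.05
tool_pos: [635.4, -286.4, 329.6]
eef_rot: [-0.5, 0.5, -0.5, 0.5]
ft_force: [0.0, 0.6, -0.2]
gripper_width: 60.3
t 5.05 tcp [ 635.4 -286.4  329.6] grip 60.3 F [ 0.   0.6 -0.2]
tool y [-0.001  0.    -1.   ] tool z [ 1.    -0.    -0.001]
turn deg [ 0.05 -0.02 -0.01] share [ 0.0009 -0.0003 -0.0002]
shift world [  0.6  -3.6 -65.6] in target-tool axes mm [ 3.6 65.6  0.6] now-axes [ 3.6 65.6  0.7] shares(target axes) [0.024  0.4374 0.004 ]
```

View pics/s1.png

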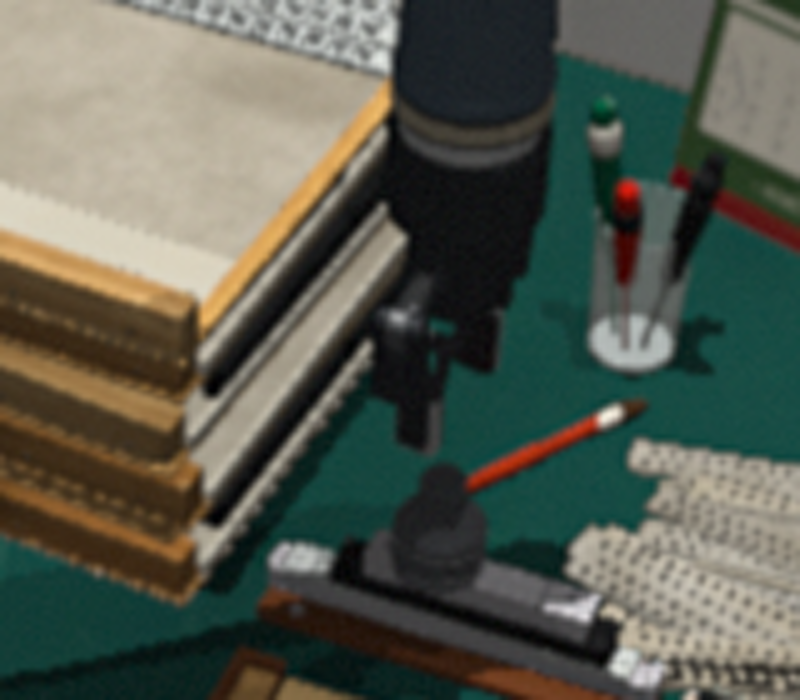

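View pics/t1.png

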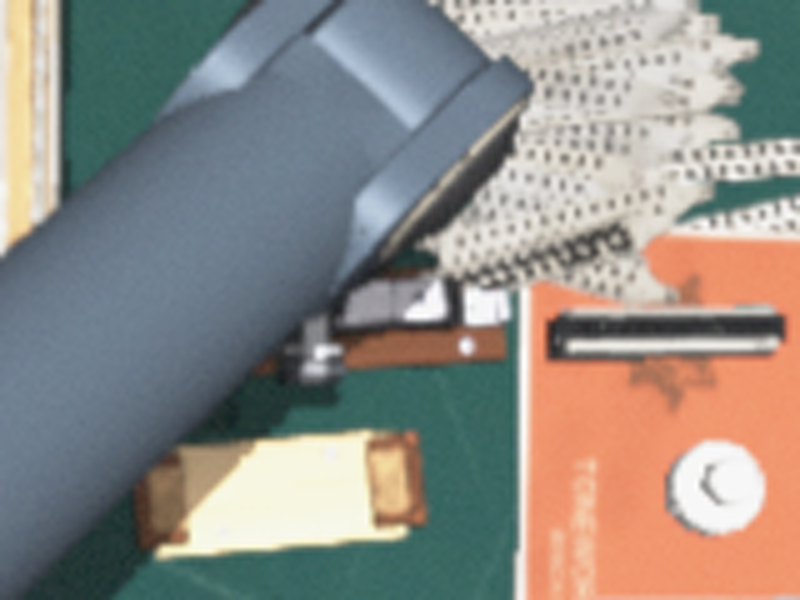

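```bash
python3 -m jog '{"twist":[[0,0,0],[0,0,0],[0,0,0],[0,0,0],[0,0,0],[0,0,0],[0,0,0],[0,0,0],[0,0,0]],"slide":[[0.024,0.14,0.004],[0,0.15,0],[0,0.1,0],[0,0.047,0],[0,0,0],[0,0,0],[0,0,0],[0,0,0],[0,0,0]],"claw":[60,60,60,60,60,15,15,15,15]}'
```

```text
time: 6.28
tool_pos: [636.6, -290.1, 265.1]
eef_rot: [-0.5, 0.5, -0.5, 0.5]
ft_force: [-2.1, 1.3, 4.7]
gripper_width: 22.9
```

```bash
python3 -m jog '{"twist":[[0,0,0],[0,0,0]],"slide":[[0,0,0],[0,0,0]],"claw":[15,15]}'
python3 - <<'E'
from h import *
im=env.snapshot("scene"); crop(im,320,160,440,260,6.5,"s2.png")
E
```

```text
time: 6.52
tool_pos: [636.6, -290.1, 265.1]
eef_rot: [-0.5, 0.5, -0.5, 0.5]
ft_force: [-2.7, 0.8, 5.7]
gripper_width: 23.0
```

View pics/s2.png

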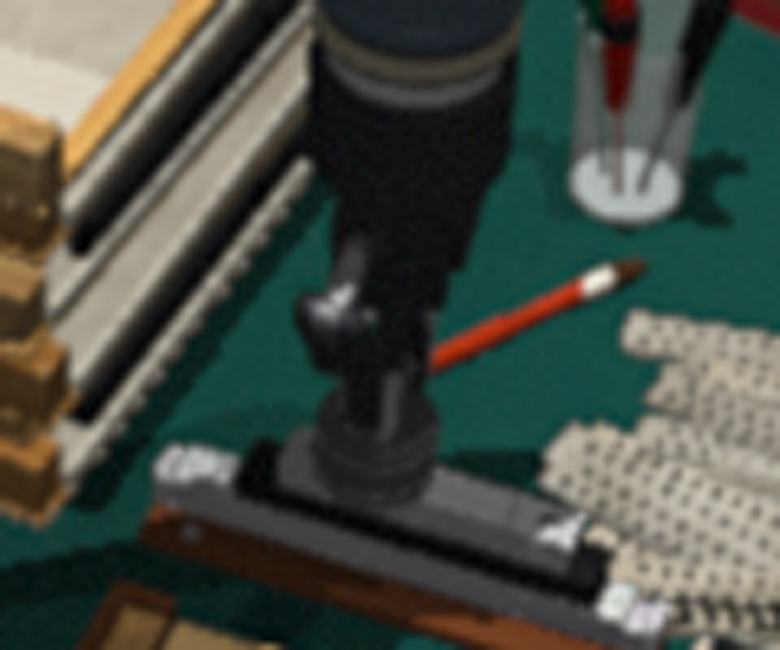

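```bash
python3 -m jog '{"twist":[[0,0,0],[0,0,0],[0,0,0],[0,0,0],[0,0,0],[0,0,0],[0,0,0],[0,0,0],[0,0,0],[0,0,0],[0,0,0],[0,0,0],[0,0,0],[0,0,0],[0,0,0]],"slide":[[0,-0.04,0],[0,-0.1,0],[0,-0.13,0],[0,-0.13,0],[0,-0.06,-0.1],[0,0,-0.2],[0,0,-0.3],[-0.1,0,-0.3],[-0.25,0,-0.25],[-0.3,0,-0.1],[-0.3,0,0],[-0.3,0,0],[-0.2,0,0],[-0.1,0,0],[0,0,0]],"claw":[15,15,15,15,15,15,15,15,15,15,15,15,15,15,15]}'
python3 - <<'E'
from h import *
im=env.snapshot("scene"); crop(im,180,120,340,280,4,"s3.png")
im=env.snapshot("top"); crop(im,300,180,480,315,4.4,"t3.png")
plan([448.5,-57.5,58],[1,0])
E
```

```text
time: 8.45
tool_pos: [448.1, -56.9, 333.2]
eef_rot: [-0.5, 0.5, -0.499, 0.501]
ft_force: [-0.4, -0.6, -4.7]
gripper_width: 23.4
t 8.55 tcp [448.4 -58.4 333.4] grip 23.0 F [-0.8 -0.4 -4. ]
tool y [ 0.  0. -1.] tool z [ 1.    -0.001  0.   ]
turn deg [-0.02 -0.05 -0.02] share [-0.0003 -0.0008 -0.0003]
shift world [ 1.000e-01  9.000e-01 -1.204e+02] in target-tool axes mm [-9.000e-01  1.204e+02  1.000e-01] now-axes [ -0.9 120.4   0. ] shares(target axes) [-6.000e-03  8.025e-01  5.000e-04]
```

View pics/s3.png

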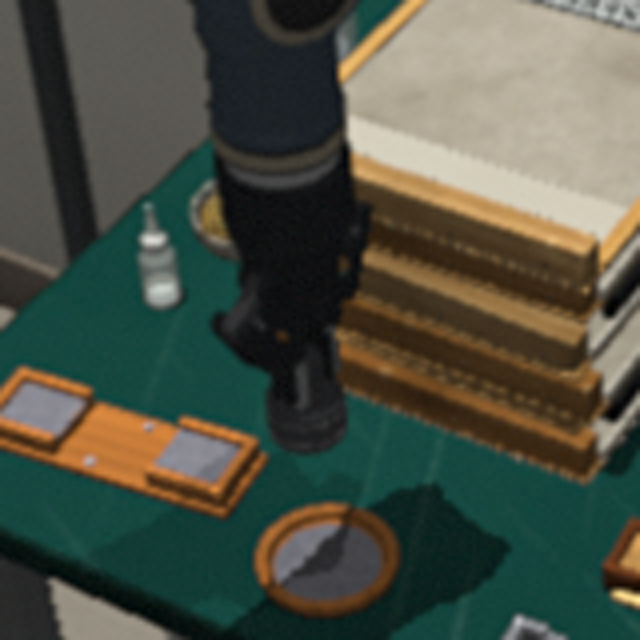

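View pics/t3.png

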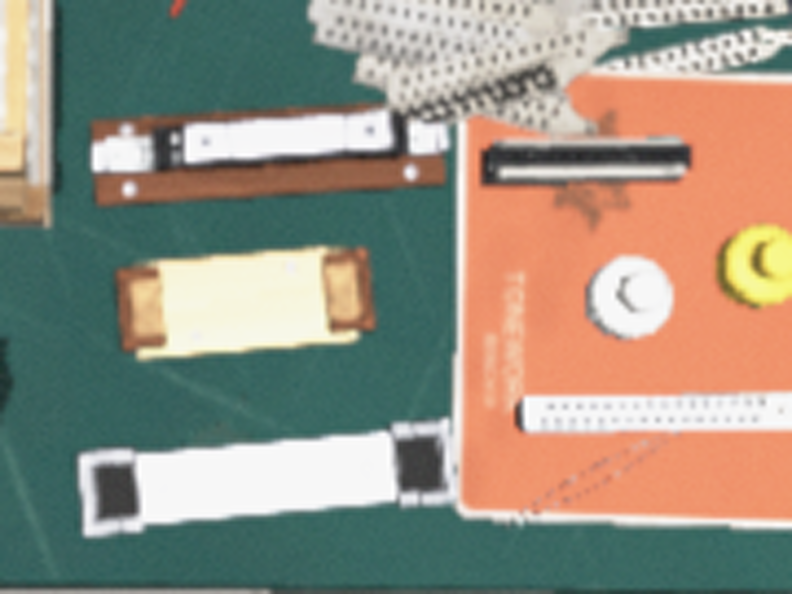

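```bash
python3 - <<'E'
from fit import *
print(proj("scene",[[448.3,-57.7,125],[448.3,-57.7,155]]), T(306,432,4,180,120),T(306,403,4,180,120))
fit(120,20,57,[T(184,126),T(393,115),T(393,151),T(184,163)],[None]*4,[630,-290,0.05],"bar")
E
python3 -m jog '{"twist":[[0,0,0],[0,0,0],[0,0,0],[0,0,0],[0,0,0],[0,0,0],[0,0,0],[0,0,0],[0,0,0],[0,0,0]],"slide":[[0,0.06,0],[0,0.14,0],[0,0.16,0],[0,0.16,0],[0,0.12,0],[0,0.07,0],[0,0.03,0],[0,0.02,0],[0,0.01,0],[0,0,0]],"claw":[15,15,15,15,15,15,15,15,15,15]}'
```

```text
[[257.76440233 226.53654636]
 [256.75727275 217.44685201]] (256.125, 227.625) (256.125, 220.375)
bar both [ 635.8 -311.9] yaw deg 4.01 rms px 0.38
bar top [ 635.8 -311.9] yaw deg 4.01 rms px 0.38
time: 9.8
tool_pos: [449.2, -57.3, 217.9]
eef_rot: [-0.5, 0.5, -0.5, 0.5]
ft_force: [-0.1, 0.2, -4.8]
gripper_width: 22.9
```

```bash
python3 -m jog '{"twist":[[0,0,0],[0,0,0],[0,0,0],[0,0,0]],"slide":[[0,0.01,0],[0,0.01,0],[0,0.008,0],[0,0,0]],"claw":[15,15,15,15]}'
```

```text
time: 10.3
tool_pos: [449.0, -57.5, 213.5]
eef_rot: [-0.5, 0.5, -0.5, 0.5]
ft_force: [-0.2, 0.2, -0.2]
gripper_width: 23.1
```

```bash
python3 -m jog '{"twist":[[0,0,0],[0,0,0],[0,0,0],[0,0,0],[0,0,0],[0,0,0],[0,0,0],[0,0,0],[0,0,0],[0,0,0]],"slide":[[0,0,0],[0,0,0],[0,0,0],[0,0,0],[0,-0.1,0],[0,-0.2,0],[0,-0.25,0],[0,-0.25,0],[0,-0.1,0],[0,0,0]],"claw":[30,45,60,60,60,60,60,60,60,60]}'
python3 - <<'E'
from fit import *
im=env.snapshot("scene"); crop(im,180,160,340,290,5,"s4.png")
im=env.snapshot("top"); crop(im,230,250,310,310,8,"t4.png")
plan([635.8,-311.9,100],[np.cos(np.radians(4)),np.sin(np.radians(4))])
E
```

```text
time: 11.55
tool_pos: [449.1, -57.3, 349.2]
eef_rot: [-0.499, 0.5, -0.5, 0.501]
ft_force: [0.3, -0.1, -0.5]
gripper_width: 59.8
t 11.65 tcp [448.6 -57.1 347.7] grip 59.8 F [ 0.2  0.5 -0.4]
tool y [-0.002  0.    -1.   ] tool z [ 1.     0.001 -0.002]
turn deg [ 0.09 -3.97 -0.01] share [ 0.0015 -0.0661 -0.0002]
shift world [ 187.2 -254.8  -92.7] in target-tool axes mm [267.2  92.7 169. ] now-axes [254.9  92.3 187.2] shares(target axes) [1.7815 0.6178 1.1267]
```

View pics/s4.png

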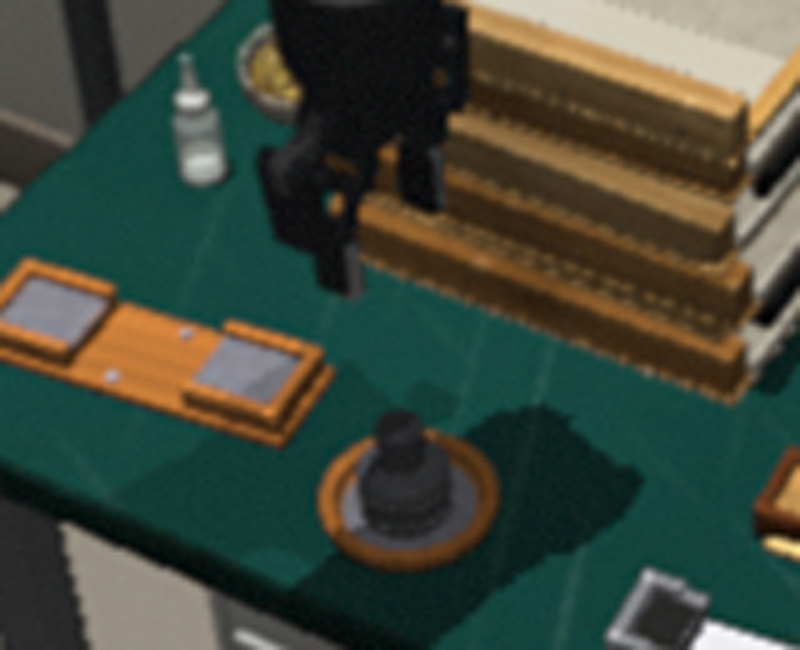

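```bash
python3 -m jog '{"twist":[[0,-0.07,0],[0,0,0],[0,0,0],[0,0,0],[0,0,0],[0,0,0],[0,0,0],[0,0,0],[0,0,0],[0,0,0],[0,0,0],[0,0,0]],"slide":[[0,0,0],[0.2,0,0],[0.35,0,0],[0.38,0,0],[0.38,0,0.05],[0.3,0,0.2],[0.17,0,0.3],[0,0,0.3],[0,0.1,0.2],[0,0.2,0.08],[0,0.15,0],[0,0.1,0]],"claw":[60,60,60,60,60,60,60,60,60,60,60,60]}'
python3 - <<'E'
from fit import *
plan([636,-312.2,61],[np.cos(np.radians(4.2)),np.sin(np.radians(4.2))])
im=env.snapshot("scene"); crop(im,320,160,440,260,6.5,"s5.png")
E
```

```text
time: 13.15
tool_pos: [636.5, -311.5, 263.2]
eef_rot: [0.518, -0.483, 0.48, -0.517]
ft_force: [-0.8, -0.1, 0.6]
gripper_width: 59.9
t 13.15 tcp [ 636.5 -311.5  263.2] grip 59.9 F [-0.8 -0.1  0.6]
tool y [-0.004  0.001 -1.   ] tool z [ 0.997  0.072 -0.004]
turn deg [ 0.21 -0.06 -0.09] share [ 0.0035 -0.0011 -0.0015]
shift world [ -0.5  -0.7 -47.2] in target-tool axes mm [ 0.7 47.2 -0.5] now-axes [ 0.8 47.2 -0.3] shares(target axes) [ 0.0047  0.3144 -0.0034]
```

View pics/s5.png

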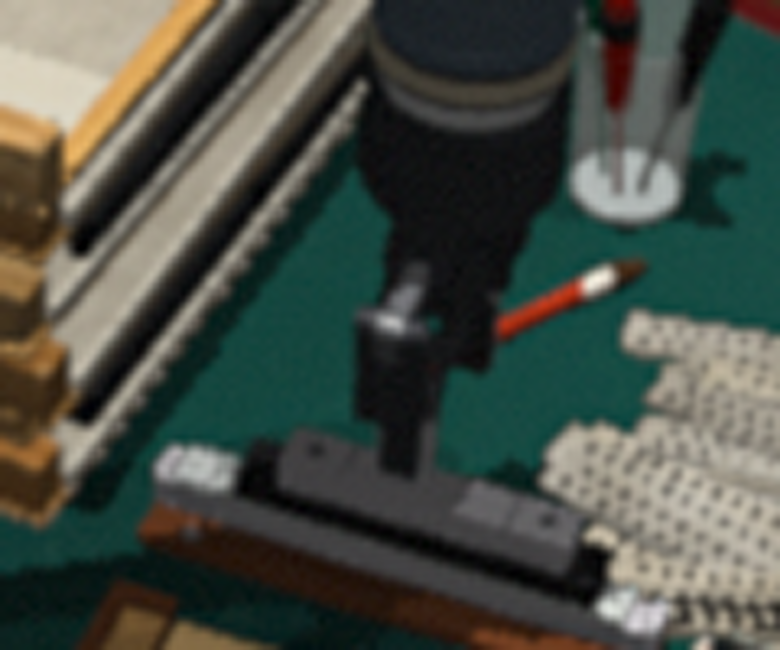

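```bash
python3 - <<'E'
from fit import *
def Q(x,y): return T(x,y,6.5,320,160)
fit(120,20,57,[None]*4,[Q(297,428),Q(588,517),Q(572,545),Q(279,458)],[636,-312,0.07],"bar")
E
python3 -m jog '{"twist":[[0,0,0],[0,0,0],[0,0,0],[0,0,0],[0,0,0],[0,0,0],[0,0,0],[0,0,0],[0,0,0],[0,0,0]],"slide":[[0.005,0.1,-0.003],[0,0.1,0],[0,0.07,0],[0,0.034,0],[0,0.01,0],[0,0,0],[0,0,0],[0,0,0],[0,0,0],[0,0,0]],"claw":[45,45,45,45,45,30,10,10,10,10]}'
```

```text
bar both [ 637.2 -313.9] yaw deg 5.3 rms px 0.26
bar scene [ 637.2 -313.9] yaw deg 5.3 rms px 0.26
time: 14.45
tool_pos: [637.6, -312.2, 219.6]
eef_rot: [-0.518, 0.481, -0.482, 0.518]
ft_force: [-0.5, -0.7, 5.4]
gripper_width: 18.3
```

```bash
python3 -m jog '{"twist":[[0,0,0],[0,0,0],[0,0,0],[0,0,0]],"slide":[[0,-0.05,0],[0,-0.1,0],[0,-0.1,0],[0,0,0]],"claw":[10,10,10,10]}'
python3 - <<'E'
from fit import *
im=env.snapshot("scene"); crop(im,320,160,440,260,6.5,"s6.png")
im=env.snapshot("top"); crop(im,300,180,460,300,5,"t6.png")
a=np.radians(6);plan([545.7,-291,80],[np.cos(a),np.sin(a)])
E
```

```text
time: 14.95
tool_pos: [637.7, -312.5, 258.4]
eef_rot: [-0.518, 0.48, -0.482, 0.518]
ft_force: [-0.6, 0.8, -2.3]
gripper_width: 18.2
t 15.05 tcp [ 637.3 -311.9  256.5] grip 18.2 F [ 0.3  0.7 -3.6]
tool y [ 0.  0. -1.] tool z [0.997 0.073 0.   ]
turn deg [-0.01 -1.79 -0.01] share [-0.0002 -0.0298 -0.0002]
shift world [-91.6  20.9 -21.5] in target-tool axes mm [-30.3  21.5 -88.9] now-axes [-27.6  21.5 -89.8] shares(target axes) [-0.2023  0.1432 -0.5925]
```

View pics/s6.png

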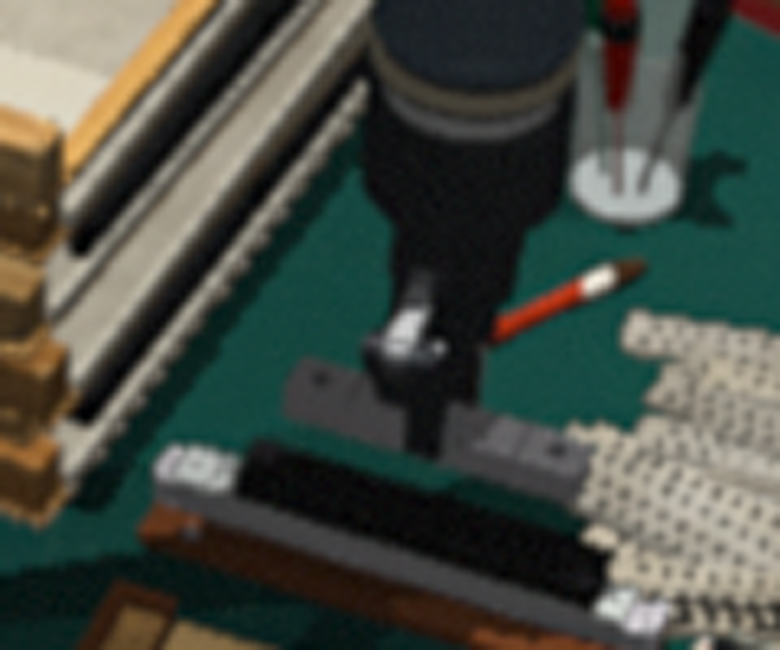

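View pics/t6.png

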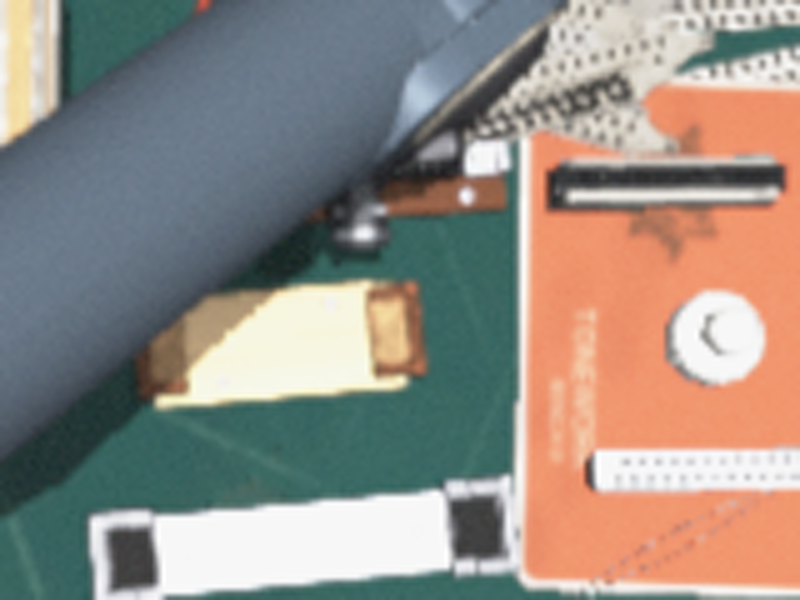

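```bash
python3 - <<'E'
from fit import *
def Q(x,y): return T(x,y,6.5,320,160)
fit(120,20,94,[None]*4,[Q(305,357),Q(597,444),Q(576,472),Q(285,388)],[636,-312,0.07],"bar")
E
python3 -m jog '{"twist":[[0,0,0],[0,-0.03,0],[0,0,0],[0,0,0],[0,0,0],[0,0,0],[0,0,0],[0,0,0],[0,0,0]],"slide":[[0,0,-0.1],[-0.05,0,-0.2],[-0.1,0,-0.2],[-0.05,0.1,-0.09],[0,0.1,0],[0,0.05,0],[0,0.02,0],[0,0,0],[0,0,0]],"claw":[10,10,10,10,10,10,10,10,10]}'
python3 - <<'E'
from fit import *
im=env.snapshot("scene"); crop(im,300,190,420,290,6.5,"s7.png")
im=env.snapshot("top"); crop(im,300,180,460,300,5,"t7.png")
a=np.radians(6);plan([545.7,-291,41.6],[np.cos(a),np.sin(a)])
E
```

```text
bar both [ 639.  -313.1] yaw deg 5.03 rms px 0.38
bar scene [ 639.  -313.1] yaw deg 5.03 rms px 0.38
time: 16.18
tool_pos: [546.6, -290.3, 216.1]
eef_rot: [-0.526, 0.473, -0.473, 0.526]
ft_force: [-0.1, 0.1, -2.4]
gripper_width: 18.3
t 16.275 tcp [ 546.5 -290.2  216.1] grip 18.3 F [ 0.2  0.2 -2.5]
tool y [ 0.001 -0.    -1.   ] tool z [0.994 0.105 0.001]
turn deg [-0.03  0.02  0.02] share [-0.0006  0.0003  0.0004]
shift world [ -0.8  -0.8 -19.5] in target-tool axes mm [ 0.8 19.5 -0.9] now-axes [ 0.7 19.5 -0.9] shares(target axes) [ 0.005   0.1303 -0.0059]
```

View pics/s7.png

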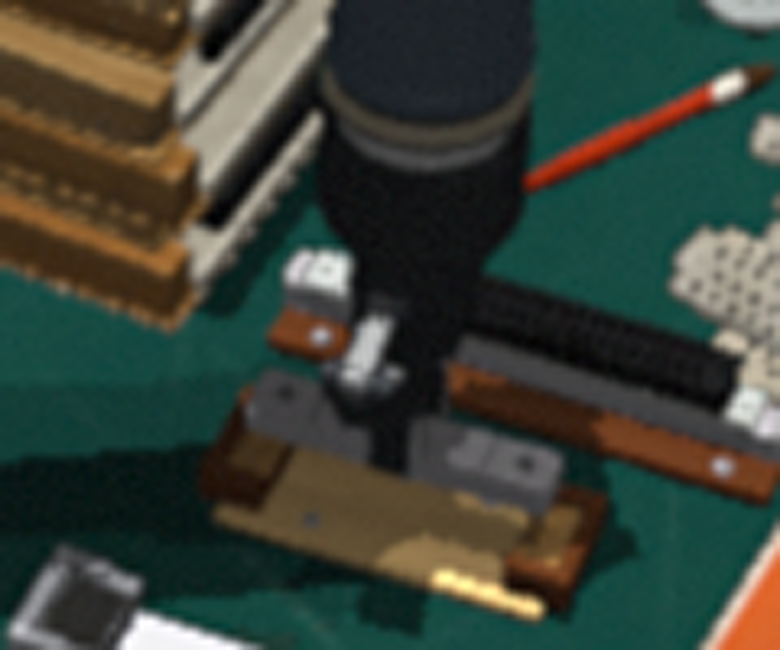

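View pics/t7.png

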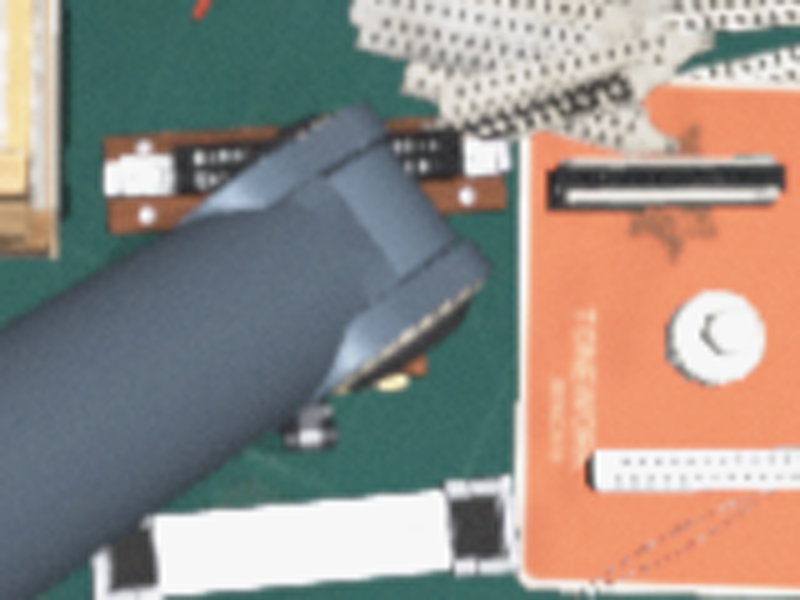

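```bash
python3 -m jog '{"twist":[[0,0,0],[0,0,0],[0,0,0],[0,0,0],[0,0,0],[0,0,0]],"slide":[[0.003,0.04,-0.005],[0,0.04,0],[0,0.02,0],[0,0.012,0],[0,0.008,0],[0,0,0]],"claw":[10,10,10,10,10,10]}'
```

```text
time: 17.02
tool_pos: [545.6, -290.5, 197.8]
eef_rot: [-0.526, 0.473, -0.473, 0.526]
ft_force: [-0.1, -0.2, -2.6]
gripper_width: 18.4
```

```bash
python3 -m jog '{"twist":[[0,0,0],[0,0,0],[0,0,0],[0,0,0]],"slide":[[0,0.007,0],[0,0.007,0],[0,0,0],[0,0,0]],"claw":[10,10,10,10]}'
```

```text
time: 17.52
tool_pos: [545.6, -290.7, 196.8]
eef_rot: [-0.525, 0.473, -0.473, 0.526]
ft_force: [-1.7, 1.0, 4.1]
gripper_width: 17.8
```

```bash
python3 -m jog '{"twist":[[0,0,0],[0,0,0],[0,0,0],[0,0,0],[0,0,0],[0,0,0],[0,0,0],[0,0,0],[0,0,0]],"slide":[[0,0,0],[0,0,0],[0,0,0],[0,-0.03,0],[0,-0.1,0],[0,-0.2,0],[0,-0.25,0],[0,-0.1,0],[0,0,0]],"claw":[25,35,45,45,45,45,50,55,55]}'
python3 - <<'E'
from fit import *
im=env.snapshot("scene"); crop(im,300,190,420,290,6.5,"s8.png")
im=env.snapshot("top"); crop(im,300,180,460,300,5,"t8.png")
print(env.sense()["tool_pos"])
E
```

```text
time: 18.65
tool_pos: [545.8, -290.6, 298.9]
eef_rot: [-0.525, 0.472, -0.474, 0.526]
ft_force: [-0.1, -0.2, -0.8]
gripper_width: 55.0
[ 545.30999066 -290.02613754  296.76292816]
```

View pics/s8.png

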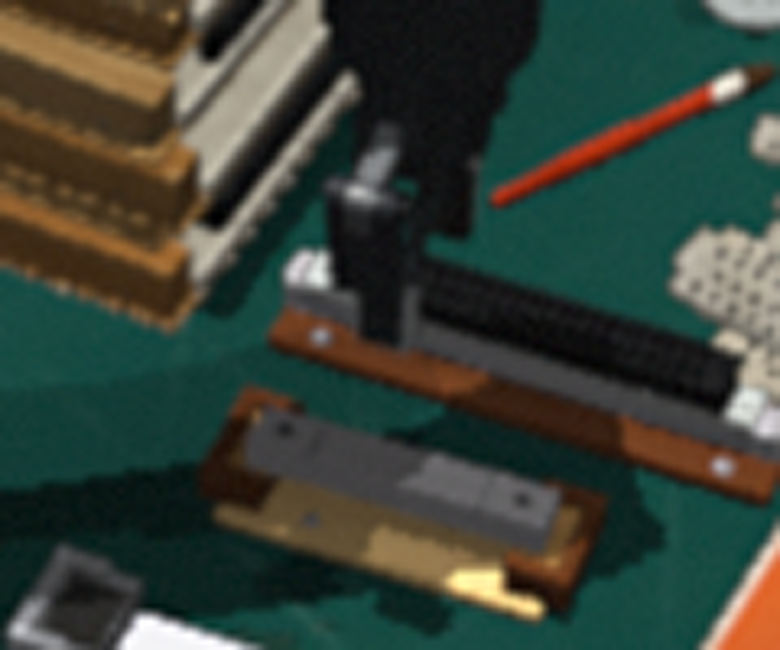

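View pics/t8.png

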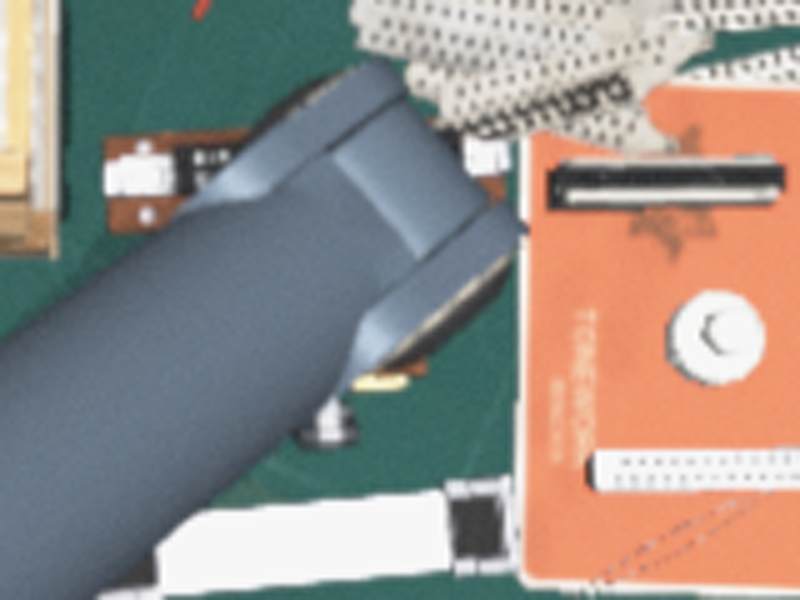

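Run:
```python
from fit import *
def Q(x,y): return T(x,y,6.5,320,160)
def Q7(x,y): return T(x,y,6.5,300,190)
def T5(x,y): return T(x,y,5,300,180)
fit(152,25,41,[T5(175,148),T5(462,131),T5(464,175),T5(176,195)],[Q(260,440),Q7(745,352),Q7(727,380),Q(238,468)],[636,-312,0.07],"comb")
fit(120,20,34,[None]*4,[Q7(263,406),Q7(563,490),Q7(546,521),Q7(246,437)],[546,-291,0.1],"bar")
a=np.radians(4.5);plan([636,-312,80],[np.cos(a),np.sin(a)])
```

```text
comb both [ 638.1 -309.9] yaw deg 4.8 rms px 0.89
comb top [ 636.3 -309. ] yaw deg 4.62 rms px 0.42
comb scene [ 640.8 -310.3] yaw deg 5.09 rms px 0.86
bar both [ 545.6 -291.5] yaw deg 7.83 rms px 0.3
bar scene [ 545.6 -291.5] yaw deg 7.83 rms px 0.3
t 18.75 tcp [ 545.3 -290.   296.8] grip 55.1 F [0.6 0.2 0. ]
tool y [-0.001  0.001 -1.   ] tool z [ 0.994  0.105 -0.001]
turn deg [ 0.08  1.53 -0.07] share [ 0.0013  0.0255 -0.0012]
shift world [ 90.7 -22.  -61.8] in target-tool axes mm [29.  61.8 88.7] now-axes [31.5 61.6 88. ] shares(target axes) [0.1935 0.4118 0.5912]
```

```bash
python3 -m jog '{"twist":[[0,0.022,0],[0,0,0],[0,0,0],[0,0,0],[0,0,0],[0,0,0],[0,0,0]],"slide":[[0.03,0,0.1],[0.07,0.05,0.2],[0.06,0.1,0.2],[0.02,0.13,0.1],[0,0.1,0],[0,0.04,0],[0,0,0]],"claw":[55,55,55,55,55,55,55]}'
python3 - <<'E'
from fit import *
a=np.radians(4.6);plan([637,-310.5,47],[np.cos(a),np.sin(a)])
im=env.snapshot("scene"); crop(im,320,160,440,260,6.5,"s9.png")
E
```

```text
time: 19.62
tool_pos: [636.9, -309.9, 234.3]
eef_rot: [0.52, -0.48, 0.479, -0.52]
ft_force: [0.1, -0.6, 0.5]
gripper_width: 54.8
t 19.625 tcp [ 636.9 -309.9  234.3] grip 54.8 F [ 0.1 -0.6  0.5]
tool y [-0.001  0.    -1.   ] tool z [ 0.997  0.081 -0.001]
turn deg [ 0.06  0.03 -0.03] share [ 0.001   0.0005 -0.0005]
shift world [  0.1  -0.6 -32.3] in target-tool axes mm [ 0.6 32.3  0.1] now-axes [ 0.6 32.3  0.1] shares(target axes) [0.0039 0.2156 0.0005]
```

View pics/s9.png

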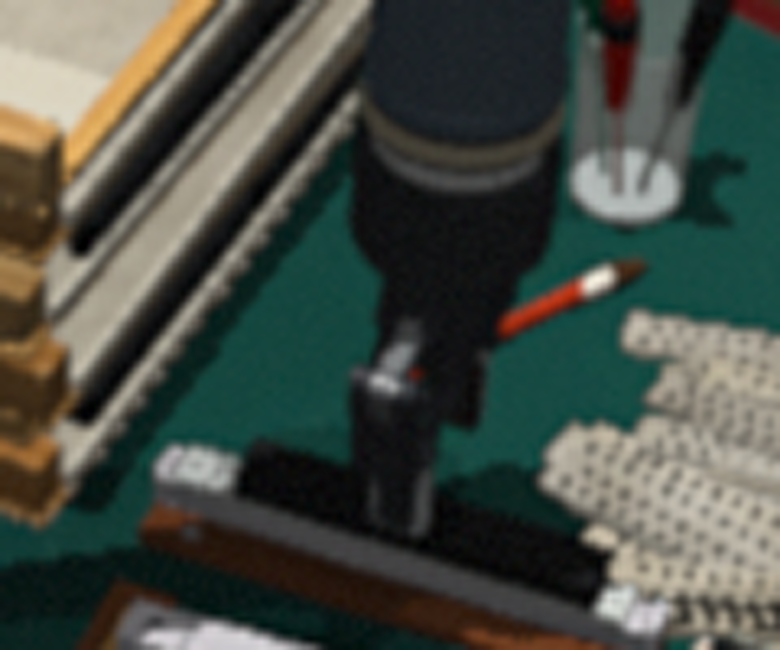

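```bash
python3 -m jog '{"twist":[[0,0,0],[0,0,0],[0,0,0],[0,0,0],[0,0,0],[0,0,0],[0,0,0],[0,0,0],[0,0,0]],"slide":[[0.004,0.07,0],[0,0.07,0],[0,0.05,0],[0,0.025,0],[0,0,0],[0,0,0],[0,0,0],[0,0,0],[0,0,0]],"claw":[50,50,50,45,45,35,15,15,15]}'
```

```text
time: 20.8
tool_pos: [637.8, -310.5, 203.2]
eef_rot: [-0.52, 0.479, -0.479, 0.52]
ft_force: [0.9, 0.3, 3.7]
gripper_width: 22.8
```

```bash
python3 -m jog '{"twist":[[0,0,0],[0,0,0],[0,0,0],[0,0,0],[0,0,0]],"slide":[[0,-0.01,0],[0,-0.04,0],[0,-0.1,0],[0,-0.2,0],[0,0,0]],"claw":[15,15,15,15,15]}'
python3 - <<'E'
from fit import *
im=env.snapshot("scene"); crop(im,320,160,440,260,6.5,"s10.png")
im=env.snapshot("top"); crop(im,300,180,460,300,5,"t10.png")
print(env.sense()["tool_pos"])
E
```

```text
time: 21.42
tool_pos: [638.3, -311.3, 258.5]
eef_rot: [-0.519, 0.477, -0.481, 0.521]
ft_force: [-0.5, 0.8, 0.0]
gripper_width: 22.7
[ 637.57729762 -310.20988216  255.39048534]
```

View pics/s10.png

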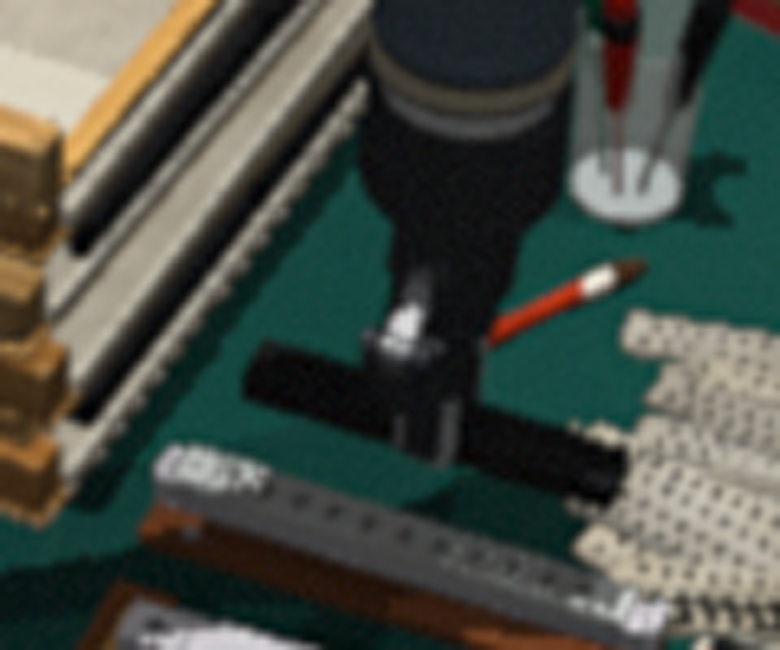

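View pics/t10.png

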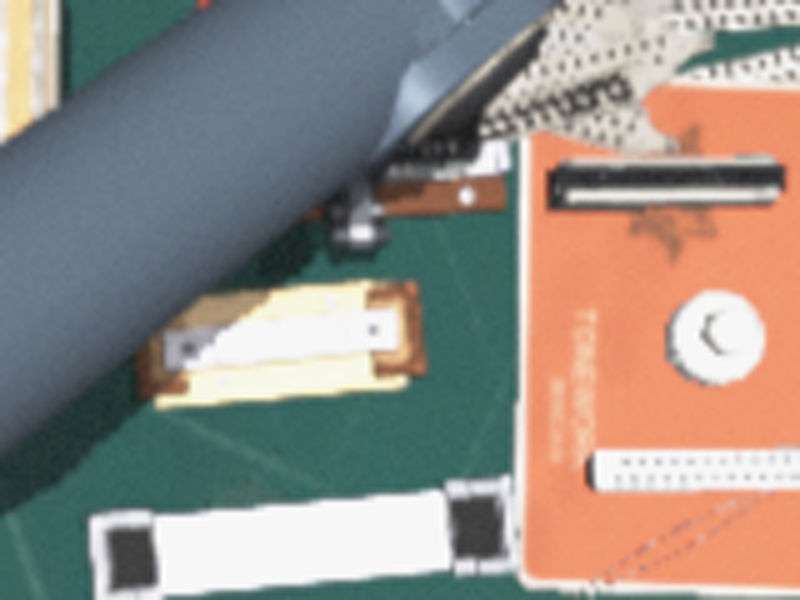

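```bash
python3 -m jog '{"twist":[[0,0,0],[0,0,0],[0,0,0],[0,0,0],[0,-0.023,0],[0,0,0],[0,0,0],[0,0,0],[0,0,0],[0,0,0],[0,0,0],[0,0,0],[0,0,0],[0,0,0],[0,0,0]],"slide":[[0,-0.08,-0.1],[0,-0.12,-0.25],[0,-0.1,-0.32],[-0.1,0,-0.2],[-0.25,0,0],[-0.32,0,0],[-0.32,0,0],[-0.32,0,0],[-0.32,0,0],[-0.32,0,0],[-0.32,0,0],[-0.32,0,0],[-0.23,0,0],[-0.1,0,0],[0,0,0]],"claw":[15,15,15,15,15,15,15,15,15,15,15,15,15,15,15]}'
python3 - <<'E'
from fit import *
im=env.snapshot("scene"); crop(im,140,100,300,240,5,"s11.png")
im=env.snapshot("top"); crop(im,300,180,460,300,5,"t11.png")
a=np.radians(6);plan([469.3,121,37.2],[np.cos(a),np.sin(a)])
E
```

```text
time: 23.4
tool_pos: [462.1, 114.5, 299.9]
eef_rot: [0.526, -0.473, 0.473, -0.526]
ft_force: [-0.3, -0.8, -1.3]
gripper_width: 22.9
t 23.5 tcp [462.4 113.  300.1] grip 22.1 F [ 0.5 -0.2 -0.3]
tool y [ 0. -0. -1.] tool z [ 0.995  0.103 -0.   ]
turn deg [ 0.   -0.06  0.03] share [ 0.     -0.001   0.0005]
shift world [   6.9    8.  -107.9] in target-tool axes mm [ -7.3 107.9   7.7] now-axes [ -7.3 107.9   7.7] shares(target axes) [-0.0485  0.7191  0.0511]
```

View pics/s11.png

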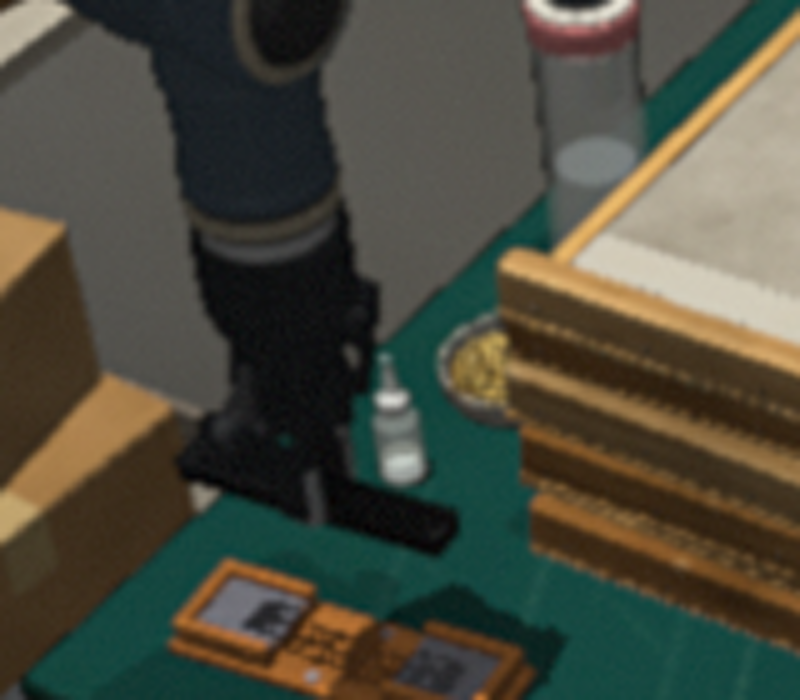

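View pics/t11.png

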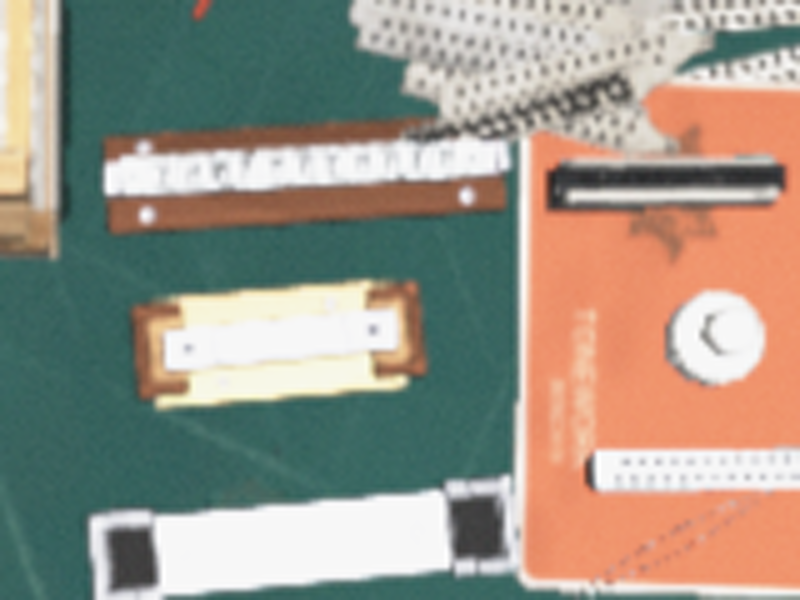

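```bash
python3 -m jog '{"twist":[[0,0,0],[0,0,0],[0,0,0],[0,0,0],[0,0,0],[0,0,0],[0,0,0],[0,0,0]],"slide":[[-0.025,0.06,0.025],[-0.023,0.14,0.026],[0,0.16,0],[0,0.12,0],[0,0.07,0],[0,0.03,0],[0,0.01,0],[0,0,0]],"claw":[15,15,15,15,15,15,15,15]}'
python3 - <<'E'
from fit import *
im=env.snapshot("scene"); crop(im,150,160,270,260,6.5,"s12.png")
im=env.snapshot("top"); crop(im,130,220,290,310,5,"t12.png")
a=np.radians(6);plan([469.3,121,37.2],[np.cos(a),np.sin(a)])
E
```

```text
time: 24.5
tool_pos: [469.5, 122.7, 211.9]
eef_rot: [-0.525, 0.473, -0.473, 0.526]
ft_force: [0.1, 0.3, -0.5]
gripper_width: 22.6
t 24.6 tcp [469.5 122.7 211.9] grip 22.7 F [-0.4 -0.7 -0.7]
tool y [ 0.001  0.001 -1.   ] tool z [0.994 0.106 0.001]
turn deg [-0.05  0.08 -0.03] share [-0.0009  0.0014 -0.0005]
shift world [ -0.2  -1.7 -19.7] in target-tool axes mm [ 1.7 19.7 -0.4] now-axes [ 1.7 19.7 -0.4] shares(target axes) [ 0.0115  0.1316 -0.0025]
```

View pics/s12.png

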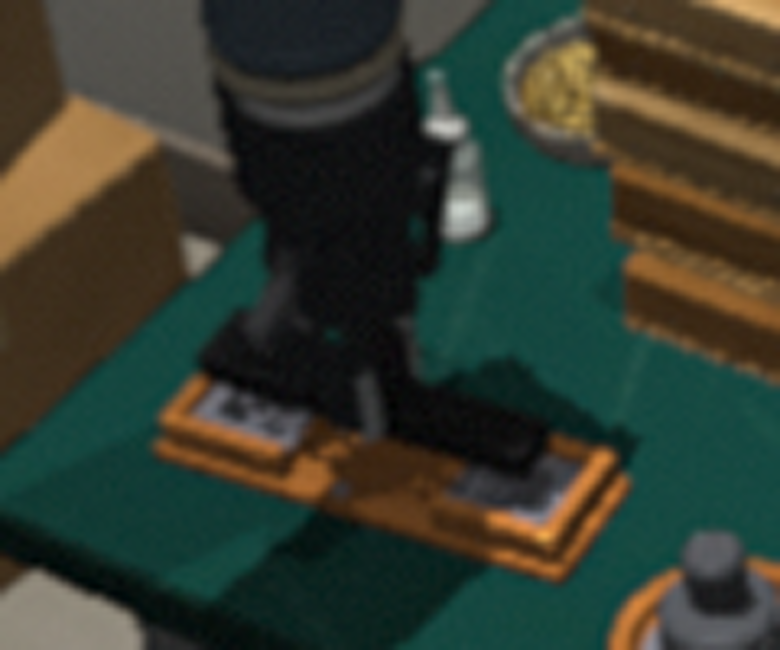

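View pics/t12.png

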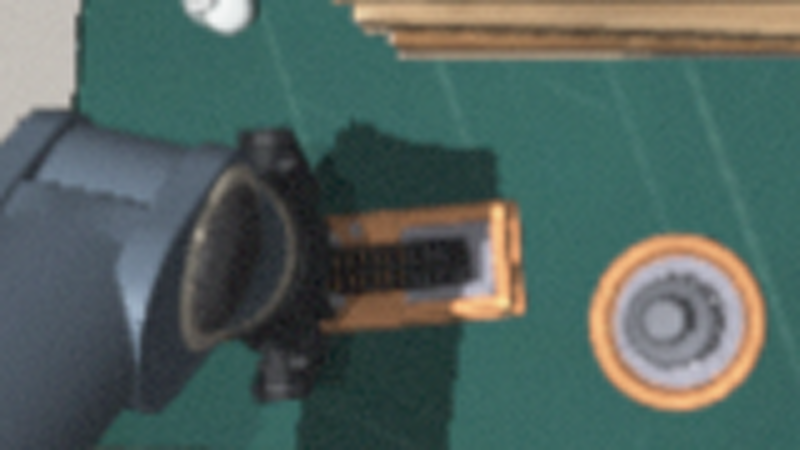

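Run:
```python
from fit import *
def t(x,y): return T(x,y,5,130,220)
def s(x,y): return T(x,y,6.5,150,160)
print("comb -y end top", onz("top",[t(469,237),t(475,280)],49.7).round(1))
print("comb -y end scene", onz("scene",[s(548,428),s(528,470)],49.7).round(1))
print("comb +y end scene", onz("scene",[s(238,312),s(200,357)],49.7).round(1))
print("outer wall top -y", onz("top",[t(503,203),t(508,303)],22).round(1))
print("outer wall sc -y", onz("scene",[s(616,455),s(550,540)],22).round(1))
print("outer wall sc +y", onz("scene",[s(158,418)],22).round(1))
a=np.radians(6);R=np.array([[np.cos(a),-np.sin(a)],[np.sin(a),np.cos(a)]])
print("pred wall -y",(R@[[30,-30],[-95,-95]]).T+[469.3,121],"comb pred",(R@[[12.5,-12.5],[-76,-76]]).T+[469.5,123.2])
```

```text
comb -y end top [[487.8  46.3  49.7]
 [466.1  42.4  49.7]]
comb -y end scene [[483.6  46.6  49.7]
 [460.3  39.8  49.7]]
comb +y end scene [[478.2 197.3  49.7]
 [449.3 193.9  49.7]]
outer wall top -y [[507.4  34.8  22. ]
 [455.7  30.3  22. ]]
outer wall sc -y [[506.1  32.5  22. ]
 [453.7  28.2  22. ]]
outer wall sc +y [[433.3 208.7  22. ]]
pred wall -y [[509.06586087  29.65627384]
 [449.39454715  23.38456604]] comb pred [[489.8756869   48.92294174]
 [465.01263952  46.30973016]]
```

Run:
```python
from fit import *
top=[T2(137,383),T2(446,354),T2(450,450),T2(146,480)];sc=[S2(128,310),S2(424,400),S2(372,468),S2(72,374)]
fit(180,52,22,top,sc,[470,120,0],"trough")
fit(180,52,22,[T2(138,383),T(503,203,5,130,220),T(508,303,5,130,220),T2(146,470)],[S2(128,310),T(616,455,6.5,150,160),T(550,540,6.5,150,160),S2(75,372)],[470,120,0],"trough")
fit(152,25,49.7,[None,T(469,237,5,130,220),T(475,280,5,130,220),None],[T(238,312,6.5,150,160),T(548,428,6.5,150,160),T(528,470,6.5,150,160),T(200,357,6.5,150,160)],[470,120,0.1],"comb")
```

```text
trough both [469.2 120.8] yaw deg 6.42 rms px 0.67
trough top [469.2 121.4] yaw deg 6.51 rms px 0.84
trough scene [468.9 119.8] yaw deg 6.29 rms px 0.35
trough both [471.2 121.5] yaw deg 6.3 rms px 0.37
trough top [471.7 122.3] yaw deg 6.31 rms px 0.22
trough scene [469.9 120. ] yaw deg 6.3 rms px 0.16
comb both [469.3 119.9] yaw deg 4.48 rms px 0.74
comb top [463.3 119.1] yaw deg 10.32 rms px 0.41
comb scene [467.8 119.3] yaw deg 3.43 rms px 0.61
```

Run:
```python
from fit import *
import cv2
im=env.snapshot("scene"); crop(im,180,215,270,255,8.5,"s13.png")
def s(x,y): return T(x,y,6.5,150,160)
# overlay predicted trough wall outlines for centre (469.5,120.5) yaw 6
c=cv2.imread("pics/topcrop2.png");a=np.radians(6);R=np.array([[np.cos(a),-np.sin(a)],[np.sin(a),np.cos(a)]])
for (L,W,z,col) in((180,52,22,(0,0,255)),(168,40,22,(255,0,0)),(190,60,6,(0,255,255))):
    P=(R@np.array([[W/2,L/2],[W/2,-L/2],[-W/2,-L/2],[-W/2,L/2]]).T).T+[469.5,120.5]
    p=proj("top",np.c_[P,np.full(4,z)]);p=((p-[130,180]+.5)*4.4-.5)
    cv2.polylines(c,[p.round().astype(int)],True,col,1)
cv2.imwrite("pics/ov.png",c)
```

```text
(no output)
```

View pics/ov.png

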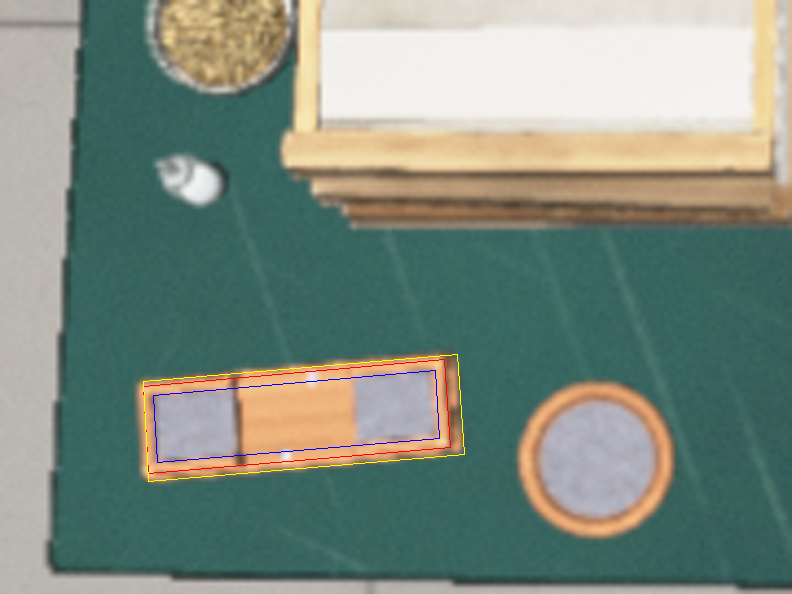

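```bash
python3 -m jog '{"twist":[[0,-0.007,0],[0,0,0],[0,0,0],[0,0,0],[0,0,0],[0,0,0],[0,0,0]],"slide":[[0,0.04,0],[0,0.04,0],[0,0.02,0],[0,0.012,0],[0,0.01,0],[0,0.006,0],[0,0,0]],"claw":[15,15,15,15,15,15,15]}'
```

```text
time: 25.52
tool_pos: [469.3, 122.6, 192.3]
eef_rot: [-0.527, 0.471, -0.471, 0.528]
ft_force: [0.6, -0.4, 0.9]
gripper_width: 22.9
```

```bash
python3 -m jog '{"twist":[[0,0,0],[0,0,0],[0,0,0]],"slide":[[0,0.008,0],[0,0,0],[0,0,0]],"claw":[15,15,15]}'
```

```text
time: 25.9
tool_pos: [469.5, 122.5, 191.8]
eef_rot: [-0.527, 0.471, -0.471, 0.528]
ft_force: [-2.7, -0.5, 7.9]
gripper_width: 22.8
```

Contact is clear at the expected height, so I release and rise.

```bash
python3 -m jog '{"twist":[[0,0,0],[0,0,0],[0,0,0],[0,0,0],[0,0,0],[0,0,0],[0,0,0],[0,0,0],[0,0,0],[0,0,0]],"slide":[[0,-0.005,0],[0,0,0],[0,0,0],[0,-0.03,0],[0,-0.1,0],[0,-0.2,0],[0,-0.25,0],[0,-0.15,0],[0,-0.05,0],[0,0,0]],"claw":[28,35,45,45,45,50,55,55,55,55]}'
python3 - <<'E'
from fit import *
im=env.snapshot("scene"); crop(im,150,160,270,260,6.5,"s14.png")
im=env.snapshot("top"); crop(im,300,180,460,300,5,"t14.png")
print(env.sense()["tool_pos"])
E
```

```text
time: 27.15
tool_pos: [469.2, 122.7, 309.2]
eef_rot: [-0.527, 0.471, -0.471, 0.528]
ft_force: [-0.4, 0.5, 0.8]
gripper_width: 55.2
[468.88323904 122.67879599 308.19378506]
```

View pics/s14.png

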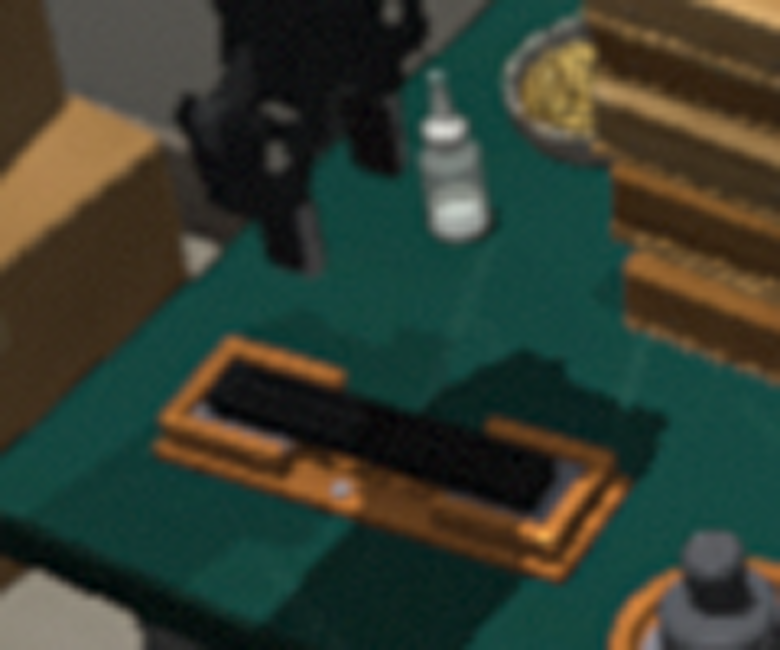

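View pics/t14.png

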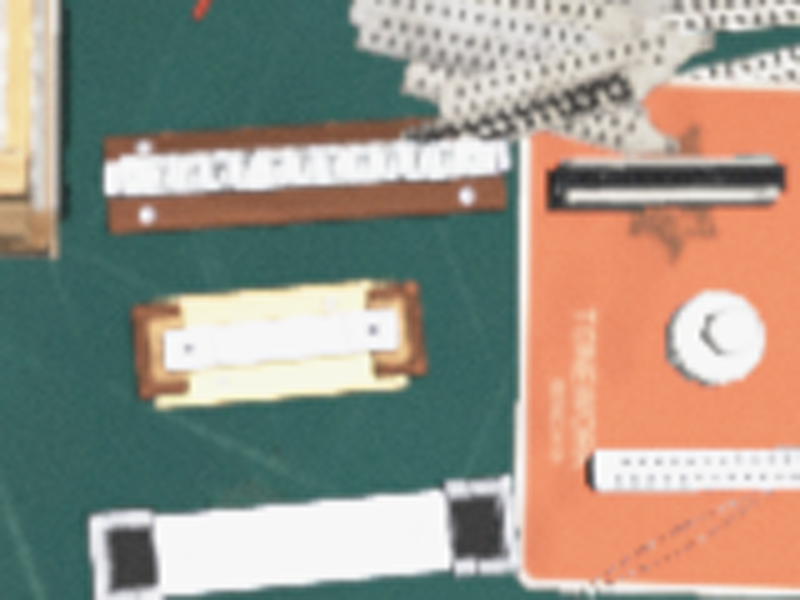

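Run:
```python
from fit import *
im=env.snapshot("scene"); crop(im,335,215,435,270,8,"s15.png")
im2=env.snapshot("top"); crop(im2,315,200,407,230,8.6,"t15.png")
g=im2[195:235,315:407].astype(float).min(2)
g=np.clip((g-120)*2,0,255).astype(np.uint8); cv2.imwrite("pics/t15b.png",cv2.resize(g,None,fx=8.6,fy=8.6,interpolation=cv2.INTER_CUBIC))
for c in("scene","top"):
  for d in env.search_frame(c,"reed_plate_mid")[:3]: print(c,np.round(d["centre"],1),d["score"])
  for d in env.regions_of(c,"reed_plate_mid")[:3]:
    m=d["region"].astype(np.uint8);r=cv2.minAreaRect(np.argwhere(m)[:,::-1].astype(np.float32));print(c,d["score"],m.sum(),r)
```

```text
scene [ 642.5 -301.1   28.4] 0.97
scene 0.66 478 ((381.6000061035156, 242.1999969482422), (72.73237609863281, 7.589463710784912), 18.434947967529297)
top [ 638.3 -305.1   24.3] 0.97
top 0.94 532 ((359.9879150390625, 213.29483032226562), (7.6338629722595215, 72.16936492919922), 86.633544921875)
```

View pics/s15.png

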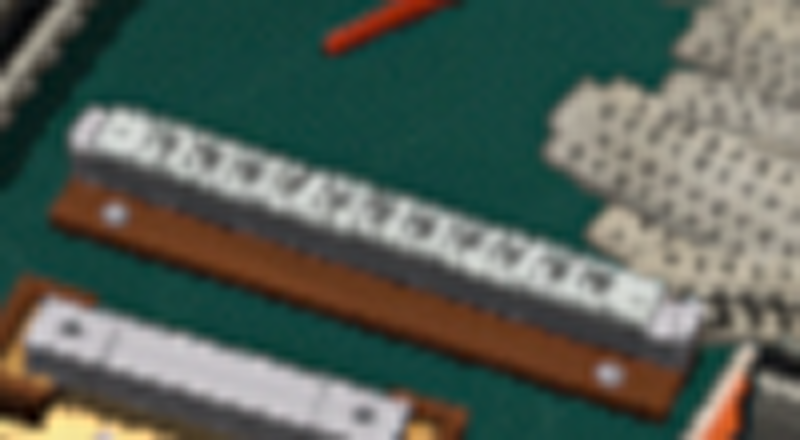

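View pics/t15.png

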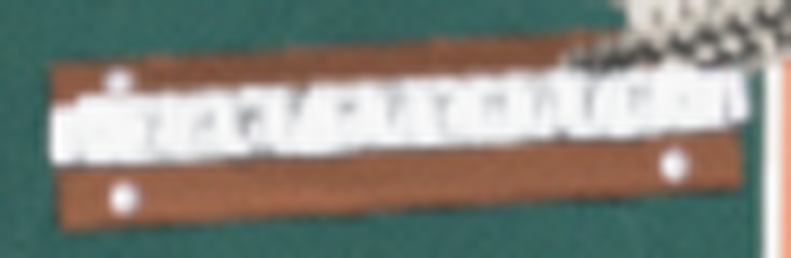

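View pics/t15b.png

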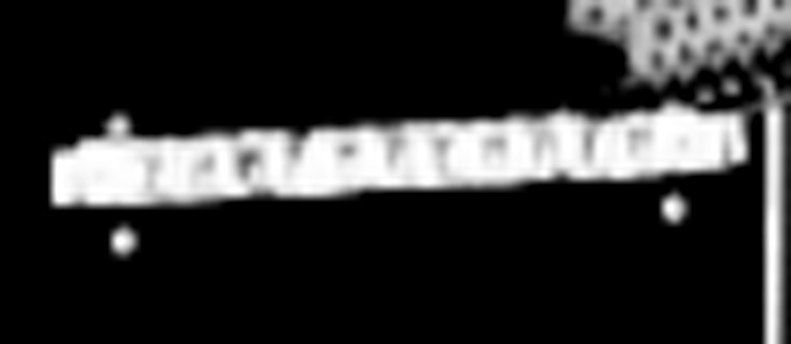

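Run:
```python
from fit import *
def t(x,y): return T(x,y,8.6,315,195)
def s(x,y): return T(x,y,8,335,215)
fit(190,19,27,[t(78,138),t(718,111),t(720,170),t(80,205)],[s(113,107),s(666,282),s(640,318),s(93,150)],[638,-305,0.07],"plate")
fit(212,16,27,[t(52,150),t(745,118),t(746,160),t(54,207)],[s(88,108),s(706,303),s(695,340),s(70,147)],[638,-305,0.07],"strip")
a=np.radians(4.6);plan([637.5,-305,90],[np.cos(a),np.sin(a)])
```

```text
plate both [ 637.  -303.1] yaw deg 4.06 rms px 0.65
plate top [ 637.  -303.8] yaw deg 3.71 rms px 0.74
plate scene [ 637.2 -302.4] yaw deg 4.66 rms px 0.38
strip both [ 635.8 -305.5] yaw deg 4.46 rms px 0.58
strip top [ 636.2 -303.9] yaw deg 4.24 rms px 0.34
strip scene [ 634.8 -307.3] yaw deg 4.9 rms px 0.3
t 27.55 tcp [469.2 122.5 308.4] grip 54.9 F [ 0.4  0.2 -0.3]
tool y [-0.001 -0.001 -1.   ] tool z [ 0.994  0.113 -0.001]
turn deg [0.05 1.88 0.03] share [0.0008 0.0313 0.0005]
shift world [ 168.3 -427.5  -63.4] in target-tool axes mm [439.7  63.4 133.4] now-axes [443.8  63.5 119. ] shares(target axes) [2.931  0.4226 0.8896]
```

```bash
python3 -m jog '{"twist":[[0,0.032,0],[0,0,0],[0,0,0],[0,0,0],[0,0,0],[0,0,0],[0,0,0],[0,0,0],[0,0,0],[0,0,0],[0,0,0],[0,0,0],[0,0,0],[0,0,0],[0,0,0],[0,0,0]],"slide":[[0.1,0,0],[0.25,0,0],[0.32,0,0],[0.32,0,0],[0.32,0,0],[0.32,0,0],[0.32,0,0],[0.32,0,0],[0.32,0,0.02],[0.22,0,0.16],[0.1,0,0.28],[0.03,0.05,0.28],[0,0.14,0.16],[0,0.14,0],[0,0.07,0],[0,0,0]],"claw":[55,55,55,55,55,55,55,55,55,55,55,55,50,45,45,45]}'
python3 - <<'E'
from fit import *
a=np.radians(4.4);plan([637,-303.8,35],[np.cos(a),np.sin(a)])
im=env.snapshot("scene"); crop(im,320,160,440,260,6.5,"s16.png")
E
```

```text
time: 29.55
tool_pos: [638.0, -306.8, 248.1]
eef_rot: [0.519, -0.481, 0.479, -0.519]
ft_force: [0.1, -0.7, 0.4]
gripper_width: 45.3
t 29.55 tcp [ 638.  -306.8  248.1] grip 45.3 F [ 0.1 -0.7  0.4]
tool y [-0.002  0.001 -1.   ] tool z [ 0.997  0.078 -0.002]
turn deg [ 0.12  0.05 -0.04] share [ 0.0021  0.0009 -0.0007]
shift world [ -1.    3.  -58.1] in target-tool axes mm [-3.1 58.1 -0.8] now-axes [-3.  58.1 -0.6] shares(target axes) [-0.0206  0.3872 -0.0052]
```

View pics/s16.png

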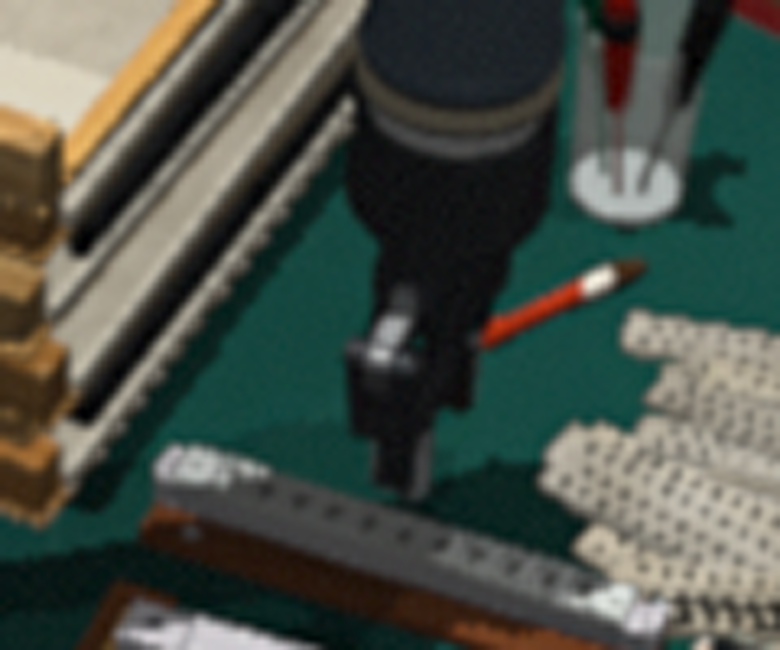

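```bash
python3 -m jog '{"twist":[[0,0,0],[0,0,0],[0,0,0],[0,0,0],[0,0,0],[0,0,0],[0,0,0]],"slide":[[-0.02,0.08,-0.005],[0,0.1,0],[0,0.1,0],[0,0.07,0],[0,0.025,0],[0,0.012,0],[0,0,0]],"claw":[45,45,40,40,40,40,40]}'
```

```text
time: 30.48
tool_pos: [638.7, -303.4, 191.1]
eef_rot: [-0.519, 0.479, -0.48, 0.52]
ft_force: [0.6, 0.6, -0.6]
gripper_width: 39.9
```

```bash
python3 -m jog '{"twist":[[0,0,0],[0,0,0],[0,0,0],[0,0,0],[0,0,0],[0,0,0]],"slide":[[0,0,-0.008],[0,0,0],[0,0,0],[0,0,0],[0,0,0],[0,0,0]],"claw":[30,25,20,12,12,12]}'
```

```text
time: 31.22
tool_pos: [637.5, -303.5, 191.2]
eef_rot: [-0.519, 0.479, -0.48, 0.52]
ft_force: [-0.4, 0.0, 4.6]
gripper_width: 17.0
```

```bash
python3 -m jog '{"twist":[[0,0,0],[0,0,0],[0,0,0],[0,0,0],[0,0,0],[0,0,0]],"slide":[[0,-0.01,0],[0,-0.04,0],[0,-0.1,0],[0,-0.15,0],[0,-0.1,0],[0,0,0]],"claw":[12,12,12,12,12,12]}'
python3 - <<'E'
from fit import *
im=env.snapshot("scene"); crop(im,320,160,440,260,6.5,"s17.png")
a=np.radians(6.5);plan([441.5,-303,90],[np.cos(a),np.sin(a)])
E
```

```text
time: 31.98
tool_pos: [637.8, -303.8, 253.2]
eef_rot: [-0.519, 0.478, -0.481, 0.52]
ft_force: [-0.4, 1.1, -1.9]
gripper_width: 17.0
t 32.025 tcp [ 637.5 -303.3  251.8] grip 17.2 F [-0.3 -0.4 -1.1]
tool y [ 0.002 -0.    -1.   ] tool z [0.997 0.08  0.002]
turn deg [-0.09 -1.92  0.02] share [-0.0014 -0.032   0.0004]
shift world [-196.     0.3   -6.8] in target-tool axes mm [ -22.5    6.8 -194.7] now-axes [ -16.     6.5 -195.3] shares(target axes) [-0.1502  0.0453 -1.2979]
```

View pics/s17.png

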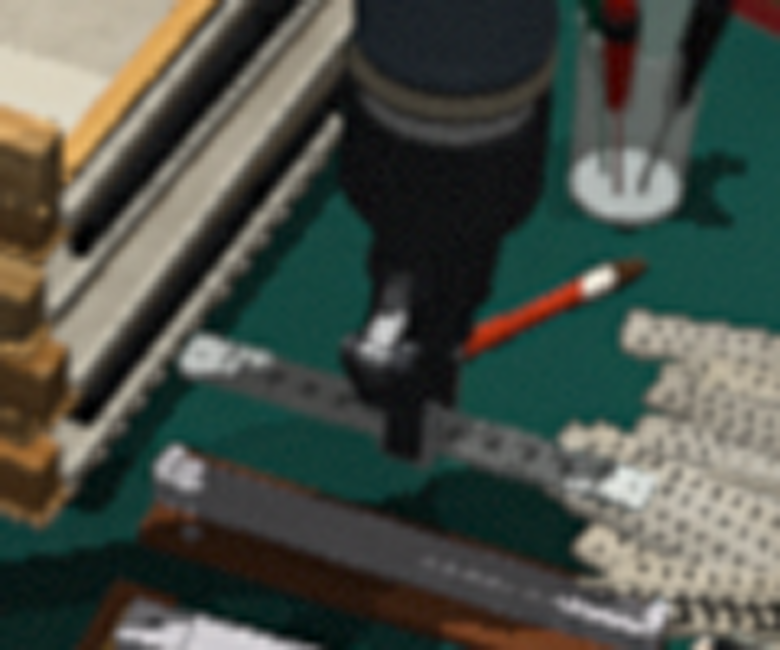

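```bash
python3 - <<'E'
from fit import *
def Q(x,y): return T(x,y,6.5,320,160)
fit(190,19,87.6,[None]*4,[Q(199,333),Q(658,475),Q(640,508),Q(180,364)],[637,-304,0.07],"plate in hand")
for cam,f,k,x0,y0 in(("top","topcrop.png",4.4,300,180),("scene","sccrop.png",5,290,200)):
    c=cv2.imread("pics/"+f);a=np.radians(6.4);R=np.array([[np.cos(a),-np.sin(a)],[np.sin(a),np.cos(a)]])
    for (L,W,z,col) in((220,48,26,(0,0,255)),(206,34,26,(255,0,0)),(206,34,20,(0,255,255))):
        P=(R@np.array([[W/2,L/2],[W/2,-L/2],[-W/2,-L/2],[-W/2,L/2]]).T).T+[441.5,-303]
        p=proj(cam,np.c_[P,np.full(4,z)]);p=((p-[x0,y0]+.5)*k-.5)
        cv2.polylines(c,[p.round().astype(int)],True,col,1)
    cv2.imwrite(f"pics/ov_{cam}.png",c[380:] if cam=="top" else c[340:])
E
python3 -m jog '{"twist":[[0,0,0],[0,-0.032,0],[0,0,0],[0,0,0],[0,0,0],[0,0,0],[0,0,0],[0,0,0],[0,0,0]],"slide":[[0,0,-0.1],[0,0,-0.2],[-0.03,0,-0.28],[-0.05,0,-0.3],[-0.05,0,-0.25],[-0.02,0,-0.12],[0,0,-0.05],[0,0,0],[0,0,0]],"claw":[12,12,12,12,12,12,12,12,12]}'
```

```text
plate in hand both [ 638.7 -303.6] yaw deg 4.14 rms px 0.15
plate in hand scene [ 638.7 -303.6] yaw deg 4.14 rms px 0.15
time: 33.15
tool_pos: [442.2, -301.5, 250.7]
eef_rot: [0.528, -0.47, 0.471, -0.528]
ft_force: [-0.1, -1.1, -0.1]
gripper_width: 17.1
```

View pics/ov_top.png

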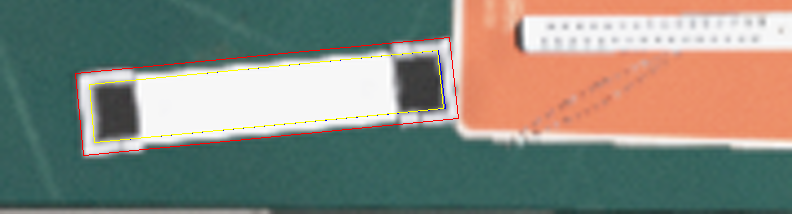

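View pics/ov_scene.png

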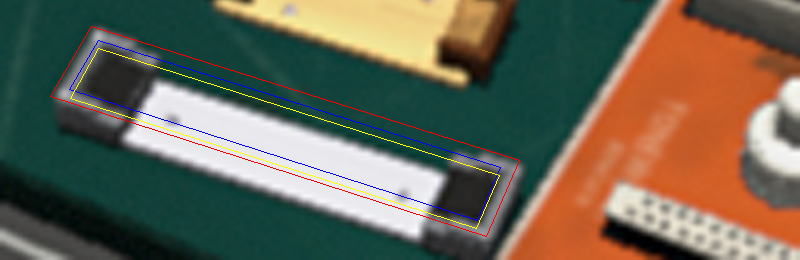

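```bash
python3 -m jog '{"twist":[[0,0,0],[0,0,0],[0,0,0],[0,0,0],[0,0,0]],"slide":[[0.007,0.06,0],[0,0.1,0],[0,0.07,0],[0,0.03,0],[0,0,0]],"claw":[12,12,12,12,12]}'
python3 - <<'E'
from fit import *
im=env.snapshot("scene"); crop(im,290,220,410,320,6.5,"s18.png")
im=env.snapshot("top"); crop(im,300,230,420,310,6.5,"t18.png")
a=np.radians(6.4);plan([441.5,-302.5,34.7],[np.cos(a),np.sin(a)])
E
```

```text
time: 33.78
tool_pos: [440.9, -302.6, 211.3]
eef_rot: [0.528, -0.471, 0.471, -0.527]
ft_force: [0.9, 0.0, -0.7]
gripper_width: 17.1
t 33.875 tcp [ 441.1 -302.8  211.9] grip 16.9 F [-0.5  0.4 -1.4]
tool y [ 0. -0. -1.] tool z [0.994 0.113 0.   ]
turn deg [-0.02  0.08  0.02] share [-0.0003  0.0014  0.0003]
shift world [  0.4   0.3 -22.2] in target-tool axes mm [-0.2 22.2  0.4] now-axes [-0.2 22.2  0.4] shares(target axes) [-0.0014  0.1482  0.0029]
```

View pics/s18.png

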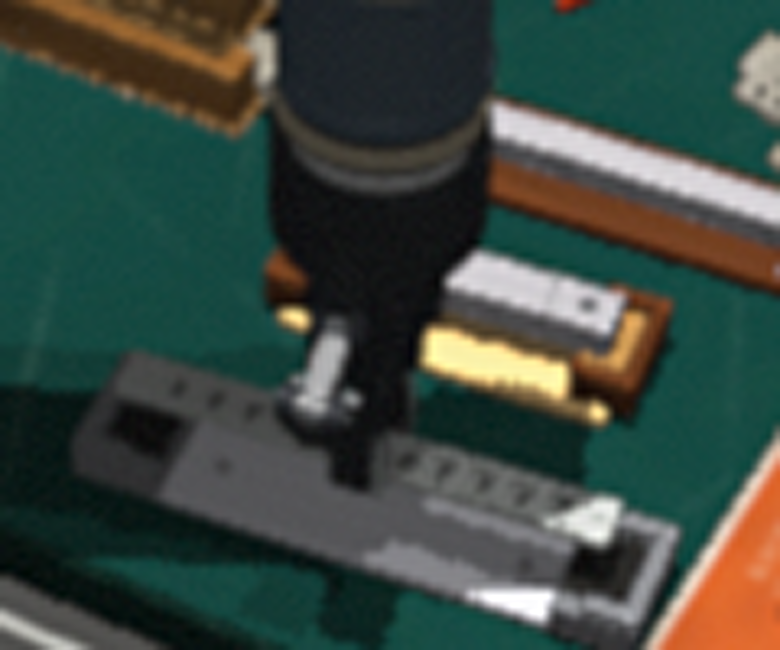

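View pics/t18.png

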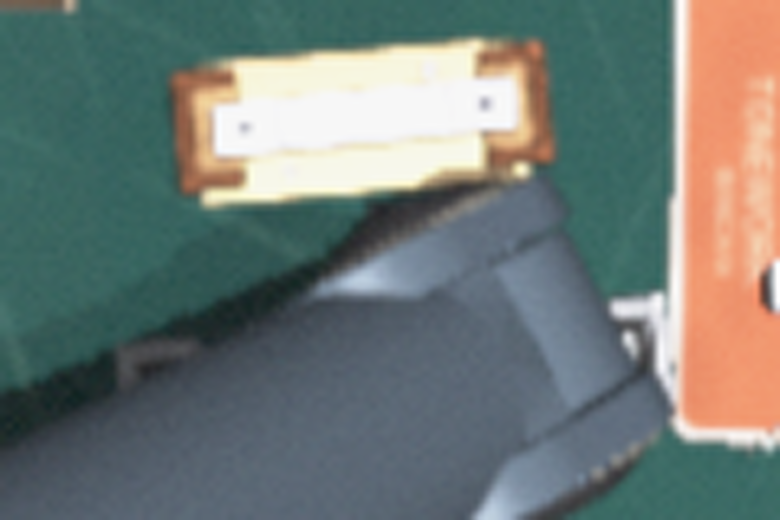

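Plate aligned over the cradle. I lower it gently.

```bash
python3 -m jog '{"twist":[[0,0,0],[0,0,0],[0,0,0],[0,0,0],[0,0,0],[0,0,0],[0,0,0]],"slide":[[0,0.04,0],[0,0.04,0],[0,0.03,0],[0,0.015,0],[0,0.01,0],[0,0.008,0],[0,0,0]],"claw":[12,12,12,12,12,12,12]}'
```

```text
time: 34.75
tool_pos: [441.1, -302.6, 190.3]
eef_rot: [-0.527, 0.471, -0.471, 0.528]
ft_force: [0.4, 0.1, -0.6]
gripper_width: 17.0
```

```bash
python3 -m jog '{"twist":[[0,0,0],[0,0,0],[0,0,0],[0,0,0]],"slide":[[0,0.007,0],[0,0.006,0],[0,0,0],[0,0,0]],"claw":[12,12,12,12]}'
```

```text
time: 35.25
tool_pos: [441.0, -302.7, 189.1]
eef_rot: [-0.527, 0.471, -0.471, 0.528]
ft_force: [-1.0, 1.8, 6.8]
gripper_width: 17.1
```

Contact is clear (+6.8 N), so I release, rise and back off.

```bash
python3 -m jog '{"twist":[[0,0,0],[0,0,0],[0,0,0],[0,0,0],[0,0,0],[0,0,0],[0,0,0],[0,0,0],[0,0,0],[0,0,0],[0,0,0],[0,0,0],[0,0,0],[0,0,0],[0,0,0]],"slide":[[0,-0.005,0],[0,0,0],[0,0,0],[0,-0.03,0],[0,-0.1,0],[0,-0.2,0],[0,-0.25,0],[0,-0.25,0],[0,-0.25,0],[-0.2,0,0.1],[-0.3,0,0.1],[-0.3,0,0],[-0.2,0,0],[0,0,0],[0,0,0]],"claw":[22,30,40,40,40,45,50,50,50,50,50,50,50,50,50]}'
python3 - <<'E'
from fit import *
im=env.snapshot("scene"); cv2.imwrite("pics/s19f.png",im[:,:,::-1]); crop(im,290,220,410,320,6.5,"s19.png")
im=env.snapshot("top"); cv2.imwrite("pics/t19f.png",im[:,:,::-1]);crop(im,300,230,420,310,6.5,"t19.png")
print(env.sense()["time"],env.sense()["tool_pos"])
for n in("finished_harmonica","dropper_bottle"): print(n,[np.round(d["centre"],1).tolist() for d in env.search_frame("top",n)[:2]])
E
```

```text
time: 37.12
tool_pos: [453.9, -150.9, 351.9]
eef_rot: [-0.527, 0.471, -0.472, 0.528]
ft_force: [-0.2, 0.1, 0.6]
gripper_width: 49.9
37.225 [ 453.80416295 -151.44095798  351.58766695]
finished_harmonica [[632.7, -487.2, 33.6]]
dropper_bottle [[608.6, 181.6, 43.5]]
```

View pics/s19.png

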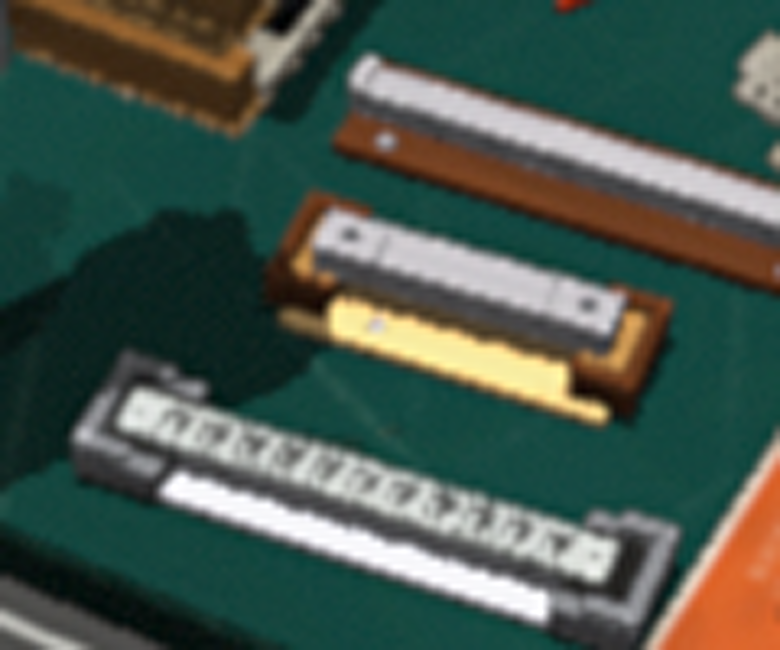

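View pics/t19.png

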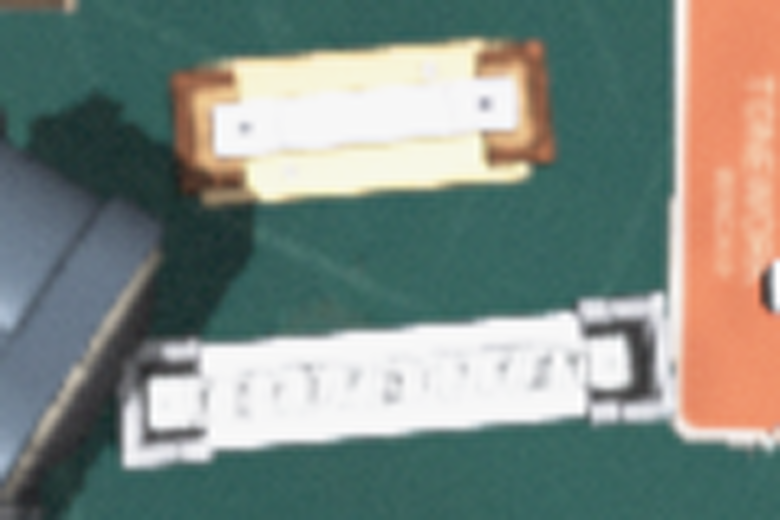

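View pics/t19f.png

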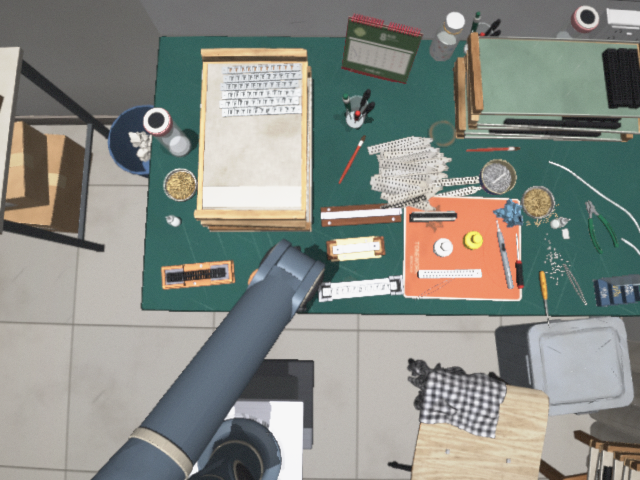

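View pics/s19f.png

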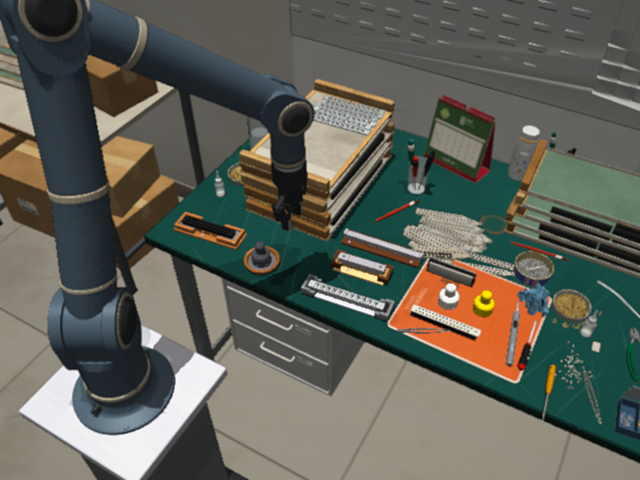

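All four parts are in their holders: the plate lies on both saddles (s19 at 120–620, 390–580), the bar is between its yokes, and the comb and weight are seated. I check the numbers once before handing in.

Run:
```python
from fit import *
def s(x,y): return T(x,y,6.5,290,220)
def t(x,y): return T(x,y,6.5,300,230)
fit(190,19,25,[t(147,377),t(627,335),t(633,387),t(152,430)],[s(132,387),s(621,542),s(603,582),s(117,426)],[441,-303,0.11],"plate")
fit(220,48,26,[None,t(662,293),t(668,412),t(124,468)],[s(127,348),s(680,522),s(640,605),s(75,433)],[441,-303,0.11],"cradle")
fit(120,20,34,[t(215,106),t(514,79),t(517,128),t(218,157)],[s(331,206),s(628,291),s(612,325),s(313,240)],[546,-291,0.11],"bar")
def u(x,y): return T(x,y,6.5,150,160)
fit(152,25,30,[None]*4,[u(233,357),u(560,457),u(530,507),u(202,398)],[469,121,0.11],"comb")
```

```text
plate both [ 439.9 -302. ] yaw deg 6.1 rms px 0.36
plate top [ 439.9 -301.4] yaw deg 5.85 rms px 0.3
plate scene [ 439.7 -302.6] yaw deg 6.44 rms px 0.28
cradle both [ 442.8 -303.7] yaw deg 6.4 rms px 0.88
cradle top [ 440.9 -301.7] yaw deg 6.43 rms px 0.47
cradle scene [ 444.4 -304.7] yaw deg 6.74 rms px 0.68
bar both [ 545.4 -291.1] yaw deg 6.69 rms px 0.47
bar top [ 544.1 -290.5] yaw deg 6.19 rms px 0.16
bar scene [ 547.2 -291.3] yaw deg 7.46 rms px 0.12
comb both [465.7 119.6] yaw deg 6.0 rms px 0.41
comb scene [465.7 119.6] yaw deg 6.0 rms px 0.41
```

All offsets are well within 12 mm, so I hand the job in.

Run:
```python
from bench import env
s=env.sense();print(s["time"],s["ft_force"])
print(env.sign_off())
```

```text
37.325 [-0.23227761 -0.4682343  -0.40783391]
the job is handed in; nothing more can be done
None
```

I took the press stack apart from the top down and handed the job in at 37 s. The sign-off gave no verdict.

- **Placing:** The weight went into the round dish, the bar into the shortest rest, the comb into the trough and the reed plate across the two grey saddles. I lowered each part slowly until the force reading showed contact, at the height I expected, before letting go.
- **Final positions:** In the last pictures each part lies flat in its holder, clear of the gripper. My measured offsets from the holder centres are about 2–3 mm for the plate, under 2 mm for the bar and about 4 mm for the comb. I judged the weight by eye in an earlier close-up, at roughly 2 mm off centre. The allowed limits are 12 mm, and 14 mm for the weight. Lengthwise angles agree to within about 1°.
- **Other objects:** The harmonica's measured position changed by 1 mm and the bottle's by about 6 mm. That network is good to about 4 mm, and both still look upright and untouched.
- **Disagreements:** The two cameras differ by 1–4 mm in places: about 3.5 mm on the cradle's centre, and 3 mm on the bar's. I measured the final comb position from the side camera only.

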